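# Hang two hand stamps back on the stamp carousel

### The arm

A 6-joint arm with a two-finger parallel gripper is mounted at the origin on a cart in front of the work surface, level with it; the furniture and walls round the work are solid. World frame = base frame: x ahead of the robot, y to its left, z up, the work surface at z = 0. Lengths are in m, angles in degrees, forces in N, time in s.
With the tool pointing down it reaches from about 0.25 to 0.725 m from the base axis. Payload 9.7 kg.
Tool frame: the origin (TCP) lies between the finger pads; the fingertips stand 11 mm ahead of it and the grasp point (between the pads) lies 8 mm behind it; z points along the fingers, x is the direction in which the jaws open and shut, and the axes are right-handed (so a half turn about z gives the same grasp; the last joint's range is limited). The gripper opens to 85 mm and grips with 20 to 120 N. Pads are 22 mm wide; open, the fingers measure 114 mm over their backs; the gripper's body (76 mm by 85 mm) begins 54 mm behind the grasp point. The pads swing forward as they close: fully open they stand 13 mm farther back than shut.
Start: joints at [67.437, 4.979, 10.078, 95.1, 0, 90], TCP at [0.211, 0.508, 0.206] pointing down, gripper open.
Joint ranges: [-179.16, 179.16], [-48.56, 103.87], [-65.8, 70.77], [-126.05, 130.52], [-82.76, 87.17], [-180, 180]. Speed limits (degrees/s): [127.2, 127.2, 147.25, 180, 180, 180].

### API

Orientations are given as [roll, pitch, yaw] about the fixed x, y, z axes, in that order (R = Rz(yaw) Ry(pitch) Rx(roll)).
In Python, from workcell import get_obs, camera, job_done, spotter gives the robot as it stands.
- The arm moves only by the tool play_rows, never from a script. Its argument "rows" is a list of rows, each a list of 3 entries, a list of its own where there are three numbers: the closure, from 0 (fully open) to 1 (shut), then the shift along the tool's x, y, z in cm, then the turn, a rotation vector about the tool's x, y, z in degrees. In form: [[claw, [x, y, z], [wx, wy, wz]], ...]. A call has 1 to 12 rows; each row shifts and turns the pose as measured when the row begins, along the tool's axes as they then stand; what a row does not reach is not made up. A row lasts 1/10 s, in which the tool goes at most 50 mm and 8.59 degrees, less where a joint would pass 70% of its speed; a pose out of reach is approached as far as the arm can. A call is refused whole if a number of a shift passes 5 or a number of a turn 8.59, either way. A call with a gripper value outside its range is refused whole. The fingers move at their own pace and stop on an object; "newtons" is the grip in N (left out, the last holds). Time passes only in rows, so rows that do not move let the fingers close. It gives the time, the measured TCP pose, the force and the opening at its end, in the units of the state.
- get_obs(): the state, without advancing time (a new reading comes with each control period).
- camera(name): name is "scene" or "side" or "wrist"; returns a dict with "img" (420x560x3 uint8, red, green, blue), "intrinsics" (3x3 intrinsics, pixels), "xyz" and "orientation" of the camera in the world. Camera axes: x right, y down, z forward; pixel columns grow to the right and rows downward; lengths in m; the calibration is good to about 2 mm. A picture is of the moment at which its call begins. There is no depth.
- job_done(): hands the job in, once; it reports no verdict.
Trained networks look in a picture, given as the dict that the camera call returned (one of the last four; its "shot" number tells which), for a name from the list of things; names that differ only in an ending like _2 or _b are one class to them, and where a whole thing is asked for, a point or a joint stands for the part that bears it (a point fixed in the world has none). Each returns a list of dicts, best first, with "confidence" (0 to 1); they miss things now and then, are a little off and sometimes report something else, mostly with a low value. They report only what shows in the picture. A call takes as long as a camera call. They do not tell look-alikes from the thing itself.
- spotter.spot_in(picture, thing): "point" ([x, y, z] in m, in world coordinates, good to about 4 mm: the middle of the surface that is visible of it).
- spotter.trace(picture, thing): "pixels" (420x560 bool, what is visible of it).
The state is a dict: "time": time; "q": joint angles; "qd": joint speeds; "joint_efforts": joint torques, N m; "ee_pos": TCP position; "tcp_rot": TCP orientation; "wrist_force": force on the tool from outside, world axes, zero at the start; "torque": the same for the moment, N m; "opening": finger opening in m.
Only numpy, scipy, OpenCV 4.12 (cv2) and the standard library are available. Lean on these libraries where they do the work, as an engineer would, in place of code of your own. Each camera call takes 0.05 s, during which the arm holds its last target.

### The job

Two wooden hand stamps were left standing on the counter. Turn the stamp carousel until its two empty hooks are on your side, then hang both stamps upright by the necks of their handles, one on each empty hook. The stamps already hanging there must stay on their hooks, and the two bottles, the ink pad and the tape measure near the work must stay where they are.

Things in the scene. Friction and masses are not known exactly. Their poses are not given: they have to be found in the camera images.
- stand: Fixed foot and post of the stamp carousel: dark round foot, 156 mm in diameter, 15 mm high at the rim. Origin: centre of its underside, on the counter, on the carousel's turning axis; x points away from the robot (never turned).
- carousel (a joint): Angle of the carousel's turning part on the post, rad, 0 at the start, grows anticlockwise seen from above; it can turn 6.2 either way against a light friction (0.06 N m) and stays where it is left. It carries five equal wire hooks 72 deg apart, a round tray over them and a black knob on top.
- tray (a point): Centre of the floor of the round dark tray over the hooks, on the axis, 213 mm above the counter. Tray 127 mm in diameter, underside at 203 mm, rim top at 235 mm: a tool that is to reach a hook must come in tilted from outside. Turns with the carousel.
- turn_knob (a point): Middle of the black round knob above the tray, on the axis, by which the carousel is turned: 34 mm in diameter, its straight side spans 12 mm below to 12 mm above this point; 268 mm above the counter.
- hook_a (a point): Seat of an empty hook, 80 mm from the axis, 115 mm up: here the top end of a hanging stamp's neck comes to lie. A hook is two 5 mm wires side by side, pointing outwards, clear gap 17 mm; the neck hangs between them, the knob rests on them. Beyond the seat they rise 10 mm to spread tips 104 mm from the axis, so bring the neck in from outside some 14 mm too high, then lower it.
- hook_b (a point): Seat of the other empty hook, next to hook_a (72 deg further anticlockwise seen from above); same description.
- stamp_long: Wooden hand stamp standing upright on the counter: 74 x 28 mm block 24 high on the underside, on it a turned handle: round neck 11 in diameter from z = 38 up to z = 64, then a cone widens over 7 mm to a cylindrical knob 30 in diameter, full width from z = 71 to 92, rounded top at z = 101. Origin: centre of the rubber sole; z points up along the handle. About 0.09 kg (60 to 130 g).
- stamp_long_neck (a point): Top end of that stamp's neck, on the handle's axis, 64 mm above its sole.
- stamp_square: Wooden hand stamp standing upright on the counter: 44 x 40 mm block 24 high on the underside, on it a turned handle: round neck 11 in diameter from z = 38 up to z = 58, then a cone widens over 7 mm to a cylindrical knob 30 in diameter, full width from z = 65 to 86, rounded top at z = 95. Origin: centre of the rubber sole; z points up along the handle. About 0.09 kg (60 to 130 g).
- stamp_square_neck (a point): Top end of that stamp's neck, on the handle's axis, 58 mm above its sole.
- hung_1: Stamp of the same kind already hanging on the carousel, 66 x 26 mm block; origin at the centre of its sole, about 53 mm above the counter. Loose: it only hangs by its knob. To be left hanging (it turns with the carousel).
- hung_2: Stamp of the same kind already hanging on the carousel, 52 x 36 mm block; origin at the centre of its sole, about 55 mm above the counter. Loose: it only hangs by its knob. To be left hanging (it turns with the carousel).
- hung_3: Stamp of the same kind already hanging on the carousel, 60 x 22 mm block; origin at the centre of its sole, about 51 mm above the counter. Loose: it only hangs by its knob. To be left hanging (it turns with the carousel).
- spray: Trigger spray bottle, 56 x 92 mm, 186 high, upright, loose; origin under its middle. Leave alone.
- dropper: Small dropper bottle, 32 mm in diameter, 90 high, upright, loose; origin under its centre. Leave alone.
- ink_pad: Flat stamp pad in a tin, 57 x 81 mm, 15 high, loose; origin under its centre. Leave alone.
- tape_measure: Round spring tape, 56 x 51 mm, 21 high, loose; origin under its centre. Leave alone.
Not all that is in view belongs to the job. What is shaped like the hung_1 but green or orange is not meant.

How it is judged (in metres and radians):
On the way:
1. Both empty hooks have been turned to the robot's side of the carousel while both loose stamps still stand on the counter (x of each of hook_a, hook_b in the frame of stand below -0.03 m and height (world z) of each of stamp_long, stamp_square below 0.02 m), for 0.2 s.
At the end, for the whole second after the job is handed in: Each formerly empty hook holds one loose stamp at rest, upright within 0.25 rad, borne by the wires, neck top within 12 mm of the seat; both hooks at least 20 mm nearer the robot than the axis; carousel still; the other three stamps still hang (soles over 40 mm up) (((distance between stamp_long_neck and hook_a below 0.012 m and angle between each of stamp_long, stamp_square's own z axis and vertical below 0.25 rad and linear speed of each of stamp_long, stamp_square below 0.03 m/s and contact force between each of stamp_long, stamp_square and carousel above 0.2 N and distance between stamp_square_neck and hook_b below 0.012 m) or (distance between stamp_long_neck and hook_b below 0.012 m and angle between each of stamp_long, stamp_square's own z axis and vertical below 0.25 rad and linear speed of each of stamp_long, stamp_square below 0.03 m/s and contact force between each of stamp_long, stamp_square and carousel above 0.2 N and distance between stamp_square_neck and hook_a below 0.012 m)) and x of each of hook_a, hook_b in the frame of stand below -0.02 m and height (world z) of each of hung_1, hung_2, hung_3 above 0.04 m and velocity of joint carousel between -0.05 and 0.05 rad/s); the robot touches nothing.
It fails at once if a stamp that hung on the carousel falls off (height (world z) of any of hung_1, hung_2, hung_3 below 0.035 m).
It fails at once if a bottle is pushed by more than 40 mm or knocked over (distance of any of spray, dropper from where it was at the start of the episode above 0.04 m or angle between any of spray, dropper's own z axis and vertical above 0.5 rad).
It fails at once if the ink pad or the tape measure is pushed by more than 40 mm (distance of any of ink_pad, tape_measure from where it was at the start of the episode above 0.04 m).
It also fails if it takes over 70 s, if anything falls off the work surface, if the arm or the gripper's body presses on something with over 40 N, if the wrist force passes 120 N, or if a joint passes its speed limit or range.

## Working session

There is one attempt and no reset: what is moved stays moved. The work goes in short steps, Python scripts to look and compute and a tool call to move; the robot and the scene stay as the last step left them, time stands still between calls to the robot, and variables do not carry over. Pictures are saved under pics/ and viewed, and the job is handed in when it is done.

Besides the shell and the picture viewer there is one more tool, called after ">>>" as name(argument=value, ...), one argument or row to a line, values as JSON. play_rows: Moves the arm, as the interface text tells. Its arguments: {"type":"object","properties":{"rows":{"type":"array","items":{"type":"array"}},"newtons":{"type":"number"}},"required":["rows"]}

```bash
ls; mkdir -p pics
python3 - <<'E'
from workcell import get_obs, camera, spotter
import cv2
o=get_obs(); print(o)
for n in ["scene","side","wrist"]:
    c=camera(n); cv2.imwrite(f"pics/{n}0.png",c["img"][:,:,::-1]); print(n,c["intrinsics"],c["xyz"],c["orientation"],c["shot"])
E
```

```text
pics
{'time': 0.0, 'q': array([ 6.74372676e+01,  5.01217240e+00,  1.00344020e+01,  9.50998870e+01,
       -9.94943815e-04,  8.99987210e+01]), 'qd': array([ 0.04882783, -0.0361933 , -0.07004621,  0.03867666, -0.12095098,
       -0.01771266]), 'joint_efforts': array([ 2.17886416e-03, -5.20386600e+01,  4.64801896e+01,  1.62706047e-02,
        6.44055331e-05,  1.60220713e-05]), 'ee_pos': array([0.21093524, 0.5076558 , 0.20507234]), 'tcp_rot': array([1.79999007e+02, 7.76574119e-02, 6.74385465e+01]), 'wrist_force': array([0.42458069, 0.00598434, 0.35501953]), 'torque': array([ 0.0005773 , -0.00169385, -0.00599867]), 'opening': 0.08542240414589046}
scene [[433.75277554   0.         273.82415226]
 [  0.         433.75277554 203.16826564]
 [  0.           0.           1.        ]] [ 0.10751026 -0.9465528   0.82399167] [-122.21491454   -0.64399916  -25.87586606] 1
side [[458.41163346   0.         277.46907569]
 [  0.         458.41163346 214.7530517 ]
 [  0.           0.           1.        ]] [-0.50643317 -0.25886498  0.97061701] [-126.73133133   -0.24102749  -76.88843486] 2
wrist [[321.63636026   0.         279.05361934]
 [  0.         321.63636026 202.15213066]
 [  0.           0.           1.        ]] [0.14282829 0.53591691 0.37283045] [1.63271335e+02 5.10978842e-02 6.74980736e+01] 3
```

View pics/scene0.png

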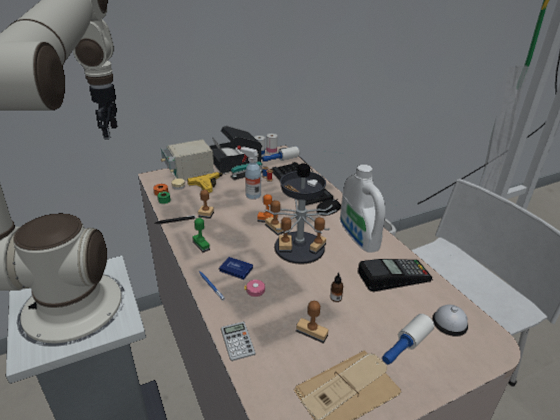

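View pics/side0.png

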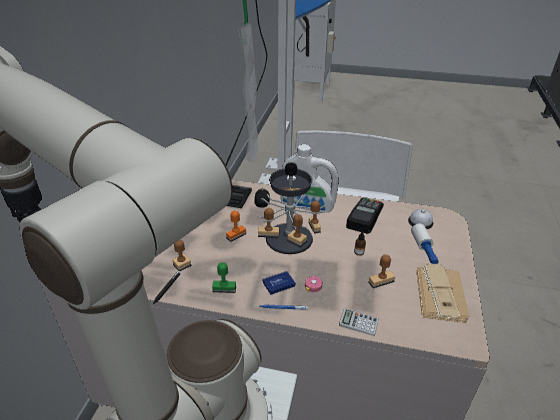

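View pics/wrist0.png

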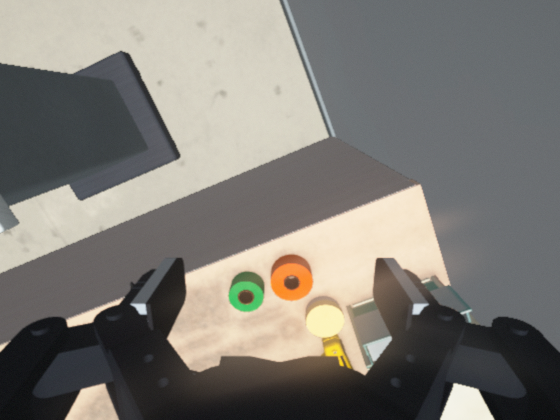

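Scene view: carousel foot at (300,247), wooden stamps loose at (313,322) (long) and (205,203) (square?), green (200,233) and orange (266,208) decoys, three wood stamps hanging at (275,212), (286,233), (318,233). Now I'll locate all of them.

Run:
```python
from workcell import get_obs, camera, spotter
import cv2, numpy as np
for n in ["scene","side"]:
    c=camera(n); print(n)
    for t in ["stand","tray","turn_knob","hook_a","stamp_long","stamp_long_neck","stamp_square","hung_1","spray","dropper","ink_pad","tape_measure"]:
        try:
            r=spotter.spot_in(c,t); print(t,[(np.round(d["point"],3).tolist(),round(d["confidence"],2)) for d in r])
        except Exception as e: print(t,e)
```

```text
scene
stand [([0.63, -0.066, 0.009], 0.79)]
tray [([0.642, -0.04, 0.21], 0.93)]
turn_knob [([0.652, -0.12, 0.081], 0.61), ([0.644, -0.042, 0.218], 0.56)]
hook_a [([0.636, -0.041, 0.214], 0.78)]
stamp_long [([0.508, -0.354, 0.024], 0.61)]
stamp_long_neck [([0.508, -0.347, 0.024], 0.59)]
stamp_square [([0.444, 0.251, 0.024], 0.67)]
hung_1 [([0.58, 0.015, 0.084], 0.89), ([0.373, 0.09, 0.026], 0.85), ([0.573, -0.08, 0.086], 0.8), ([0.612, 0.135, 0.029], 0.61), ([0.656, -0.12, 0.08], 0.6)]
spray [([0.631, 0.291, 0.096], 0.73)]
dropper [([0.62, -0.27, 0.039], 0.86)]
ink_pad [([0.425, -0.052, 0.013], 0.74), ([0.636, -0.042, 0.213], 0.51), ([0.437, 0.25, 0.027], 0.17)]
tape_measure [([0.439, -0.156, 0.015], 0.61)]
side
stand [([0.609, -0.028, 0.006], 0.63)]
tray [([0.64, -0.037, 0.216], 0.58)]
turn_knob [([0.644, -0.036, 0.217], 0.62), ([0.428, -0.046, 0.018], 0.36)]
hook_a [([0.639, -0.034, 0.214], 0.94)]
stamp_long [([0.505, -0.34, 0.021], 0.97)]
stamp_long_neck [([0.502, -0.339, 0.023], 0.75)]
stamp_square [([0.579, 0.021, 0.08], 0.64), ([0.435, 0.255, 0.027], 0.62)]
hung_1 [([0.365, 0.095, 0.026], 0.9), ([0.612, 0.138, 0.025], 0.83), ([0.564, -0.074, 0.079], 0.82), ([0.578, 0.02, 0.079], 0.6)]
spray [([0.637, -0.035, 0.215], 0.15)]
dropper [([0.619, -0.269, 0.037], 0.69), ([0.58, 0.018, 0.077], 0.24), ([0.501, -0.338, 0.025], 0.23)]
ink_pad [([0.425, -0.046, 0.015], 0.79)]
tape_measure [([0.439, -0.149, 0.016], 0.72)]
```

```bash
cat > h.py <<'E'
import numpy as np, cv2
from scipy.spatial.transform import Rotation as Ro
from workcell import get_obs, camera, spotter
def R(c): return Ro.from_euler('xyz',c["orientation"],degrees=True).as_matrix()
def proj(c,P):
    P=np.atleast_2d(P); p=(P-np.array(c["xyz"]))@R(c); uv=p@np.array(c["intrinsics"]).T
    return uv[:,:2]/uv[:,2:]
def ray(c,uv):
    d=R(c)@np.linalg.inv(c["intrinsics"])@np.array([uv[0],uv[1],1.]); return d/np.linalg.norm(d)
def onz(c,uv,z):
    d=ray(c,uv); o=np.array(c["xyz"]); return o+d*(z-o[2])/d[2]
def crop(c,name,u0,v0,u1,v1,s=4,draw=None):
    im=c["img"][:,:,::-1].copy()
    im=cv2.resize(im[v0:v1,u0:u1],None,fx=s,fy=s,interpolation=cv2.INTER_CUBIC)
    for P in (draw or []):
        uv=proj(c,P)[0]; cv2.circle(im,(int((uv[0]-u0+.5)*s),int((uv[1]-v0+.5)*s)),3,(255,255,0),1)
    cv2.imwrite("pics/"+name,im)
def circ(x,y,z,r,n=24):
    t=np.arange(n)*2*np.pi/n
    return [np.array([x+r*np.cos(a),y+r*np.sin(a),z]) for a in t]
E
python3 - <<'E'
from h import *
A=(0.645,-0.04)
D=circ(*A,0,.078)+circ(*A,.235,.0635)+circ(*A,.28,.017)+circ(*A,.256,.017)
for n,b in [("scene",(220,150,400,270)),("side",(200,150,400,270))]:
    c=camera(n); crop(c,n+"_z.png",*b,draw=D)
E
```

```text
(no output)
```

View pics/scene_z.png

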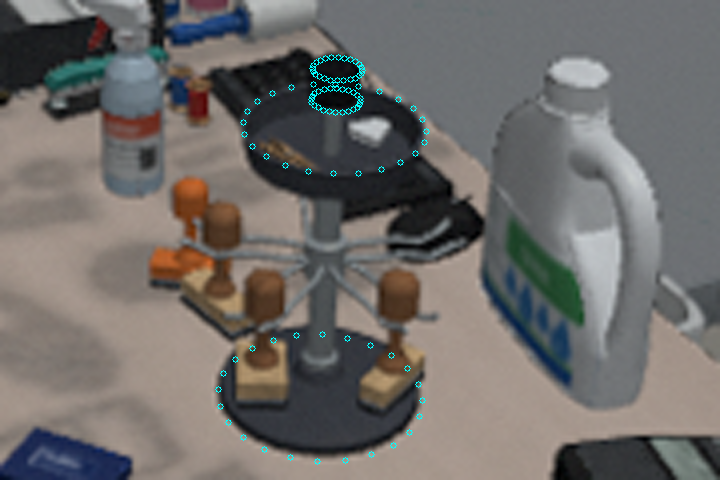

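View pics/side_z.png

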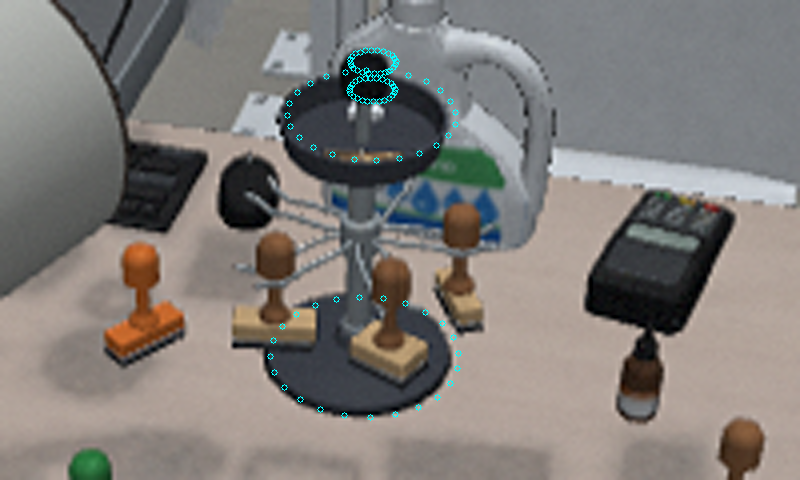

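```bash
python3 - <<'E'
from h import *
from scipy.optimize import minimize
data=[]
for n in ["scene","side"]:
    c=camera(n)
    g=c["img"].max(axis=2)
    ms={t:spotter.trace(c,t) for t in ["stand","tray"]}
    for t,m in ms.items():
        if not m: print(n,t,"none"); continue
        p=m[0]["pixels"]; v,u=np.where(p); print(n,t,round(m[0]["confidence"],2),p.sum(),u.min(),u.max(),v.min(),v.max(),u.mean().round(1),v.mean().round(1))
        o=np.zeros((420,560,3),np.uint8)+c["img"][:,:,::-1]; o[p]=o[p]//2+np.array([0,120,0],np.uint8)
        c2=dict(c); c2["img"]=o[:,:,::-1]; crop(c2,f"m_{n}_{t}.png",200,150,400,270)
    # dark knob pixels
    uv0=proj(c,[.645,-.04,.268])[0]; u0,v0=uv0.astype(int)
    sub=g[v0-9:v0+9,u0-12:u0+12]; print(n,uv0.round(1)); print(sub)
E
python3 - <<'E'
import cv2,numpy as np
ims=[cv2.resize(cv2.imread(f"pics/m_{n}_{t}.png"),(400,240)) for n in ["scene","side"] for t in ["stand","tray"]]
cv2.imwrite("pics/mm.png",np.vstack([np.hstack(ims[:2]),np.hstack(ims[2:])]))
E
```

```text
scene stand 0.62 897 274 324 232 264 299.3 250.3
scene tray 0.59 1653 266 329 164 242 301.2 193.2
scene [303.7 170.7]
[[142 134 133 126 135 144 155 154 147 146 148 152 118  65  86 115 119 117
  115 114 116 117 116 115]
 [148 103  74  42  63  97 135 153 157 151 139 133 139  94  71  92 114 117
  115 117 117 114 114 114]
 [118  59  15  23  19  23  62 127 142 134  91  64  67  67  95  63  95 116
  117 118 116 117 115 114]
 [ 39  23  17  17  26  24  19  62  70  36  15  14  16  19  17  14  64  94
  114 118 116 116 115 114]
 [ 25  29  35  23  17  24  20  13  14  18  19  17  20  20  15  19  16  32
   93 104 113 116 116 115]
 [ 21  34  41  30  17  20  22  14  16  21  23  15  21  18  21  21  20  19
   59 100 112 114 117 117]
 [ 20  22  28  26  37  24  14  12  20  19  16  21  24  18  19  14  24  18
   10 110 133 117 114 116]
 [ 22  16  29  26  43  36  13  10  16  20  17  18  21  22  19  17  20  15
    6  69 115 126 130 118]
 [ 29  21  24  27  29  20  17   7  13  15   9  14  17  20  17  14  17   7
    6 129  87 127 162 143]
 [ 33  22  23  31  38  34  12   8  12  11   7  14  10  14  10  13  10   6
[... 2070 characters left out ...]
42  39  44  45  10  12  14   5  15  10  16  16  10  15  17  10  42
   42  51  51  71  89 102]
 [ 42  41  43  44  44  10   9  10   7  15  17   9  16  15  19  11  12  48
   43  41  37  42  47  59]
 [ 44  47  43  43  44  27   7  13   9   7  14  19  11  19  13  15  23  45
   42  41  40  36  40  37]
 [ 38  44  40  44  46  24  15  11   8  18  17  15  15  11  14  18  32  45
   43  42  40  42  43  39]
 [ 41  41  41  42  43  36  25   2  11   8  12  12  13  13   0  21  38  41
   41  41  37  42  44  40]
 [ 41  41  56  57  61  65  63  58 164  18  22   8  18  96  62  54  64  47
   46  37  39  39  40  35]
 [ 62  67  62  70  70  71  67 124 223  62  77  79  71 211 209  68  66  67
   66  64  62  46  34  37]]
```

View pics/mm.png

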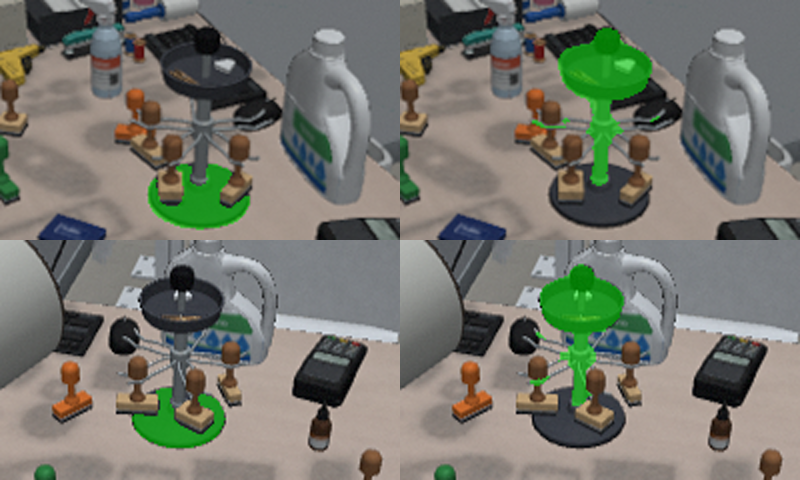

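Run:
```python
from h import *
from scipy.optimize import least_squares
S={n:camera(n) for n in ["scene","side"]}
obs={"scene":(303.4,170.4),"side":(290.5,169.3)}
f=lambda p:np.concatenate([proj(S[n],[p[0],p[1],.268])[0]-obs[n] for n in S])
r=least_squares(f,[.645,-.04]); print(r.x,r.fun)
# stand masks: foot silhouette fit
for n in S:
    c=S[n]; m=spotter.trace(c,"stand")[0]["pixels"]; v,u=np.where(m)
    k=np.array(cv2.findContours(m.astype(np.uint8),0,1)[0][0])[:,0,:]
    # bottom half of ellipse contour
    k=k[k[:,1]>v.mean()]
    def g(p):
        uv=proj(c,np.array(circ(p[0],p[1],0.004,.078,90)))
        return np.min(np.linalg.norm(k[:,None]-uv[None],axis=2),axis=1)
    q=least_squares(g,[.645,-.036],loss="soft_l1"); print(n,q.x,q.cost)
# candidate points at heights: loose stamps
for t in ["stamp_long","stamp_square"]:
    for n in S:
        r=spotter.trace(S[n],t)
        for d in r:
            v,u=np.where(d["pixels"]); print(t,n,round(d["confidence"],2),u.min(),u.max(),v.min(),v.max())
crop(S["scene"],"sl_sc.png",280,285,350,350,8); crop(S["side"],"sl_si.png",350,240,420,300,8)
crop(S["scene"],"sq_sc.png",180,175,230,225,8); crop(S["side"],"sq_si.png",155,225,215,280,8)
```

```text
[ 0.64440062 -0.03545565] [-0.681334   -0.34123853  0.63589063 -0.88155702]
scene [ 0.64250841 -0.03619388] 162.40327733085917
side [ 0.64322036 -0.02856166] 108.72569019570204
stamp_long scene 0.86 297 326 301 342
stamp_long side 0.73 173 190 240 269
stamp_long side 0.63 368 394 255 287
stamp_long side 0.38 266 312 223 253
stamp_square scene 0.84 198 213 190 218
stamp_square scene 0.42 266 335 164 242
stamp_square side 0.6 173 191 240 270
stamp_square side 0.55 368 394 255 287
stamp_square side 0.18 266 312 223 253
```

Run:
```python
import cv2,numpy as np
ims=[cv2.resize(cv2.imread(f"pics/{f}.png"),(400,300)) for f in ["sl_sc","sl_si","sq_sc","sq_si"]]
cv2.imwrite("pics/st.png",np.vstack([np.hstack(ims[:2]),np.hstack(ims[2:])]))
```

```text
(no output)
```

View pics/st.png

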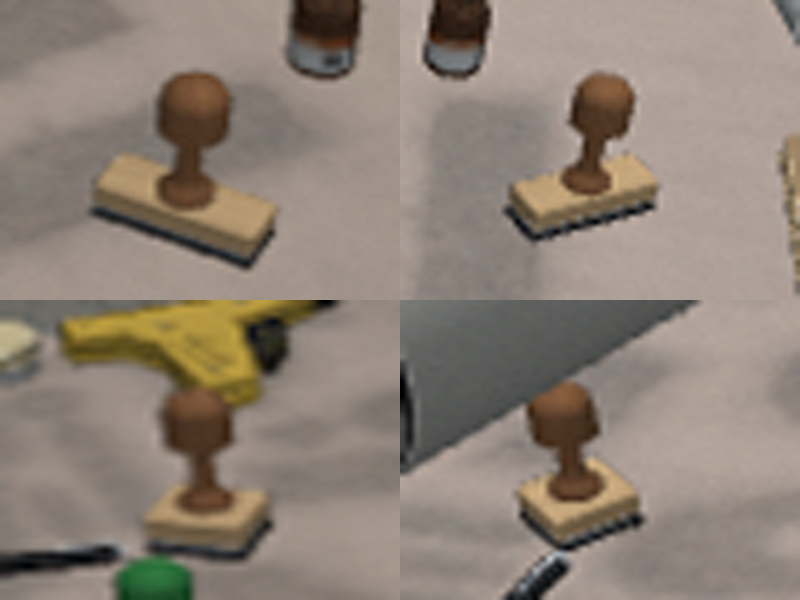

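```bash
cat >> h.py <<'E'
def state():
    o=get_obs(); return np.array(o["ee_pos"]),Ro.from_euler('xyz',o["tcp_rot"],degrees=True).as_matrix(),o
def topt(pos,tilt=0,heading=0,yaw=None,flip=False):
    """tool rotation: tilt from vertical, heading deg of horizontal z projection; x horizontal"""
    t,h=np.radians([tilt,heading])
    z=np.array([np.sin(t)*np.cos(h),np.sin(t)*np.sin(h),-np.cos(t)])
    x=np.array([-np.sin(h),np.cos(h),0])*(-1 if flip else 1)
    return np.array([x,np.cross(z,x),z]).T
def delta(pos,Rt=None,show=True):
    p,Rc,o=state(); s=Rc.T@(np.array(pos)-p)*100
    w=np.zeros(3) if Rt is None else Ro.from_matrix(Rc.T@Rt).as_rotvec(degrees=True)
    print("shift cm",s.round(2),"turn",w.round(2)," |s|",np.linalg.norm(s).round(1),"|w|",np.linalg.norm(w).round(1), "q",o["q"].round(1))
    return s,w
E
python3 - <<'E'
from h import *
delta([.644,-.036,.40])
E
```

```text
shift cm [-33.62  60.85 -19.42] turn [0. 0. 0.]  |s| 72.2 |w| 0.0 q [67.4  5.  10.1 95.1  0.  90. ]
```

>>> play_rows(
  rows=[
    [0,[0,0,-4],[0,0,0]],
    [0,[0,0,-4],[0,0,0]],
    [0,[-1,2,-3],[0,0,0]],
    [0,[-2,3.6,-3],[0,0,0]],
    [0,[-2,3.6,-2],[0,0,0]],
    [0,[-2,3.6,-1],[0,0,0]],
    [0,[-2,3.6,-1],[0,0,0]],
    [0,[-2,3.6,0],[0,0,0]],
    [0,[-2,3.6,0],[0,0,0]],
    [0,[-2,3.6,0],[0,0,0]],
    [0,[-2,3.6,0],[0,0,0]],
    [0,[-2,3.6,0],[0,0,0]],
  ],
)

```text
time: 3.45
ee_pos: [0.4616, 0.1925, 0.3915]
tcp_rot: [179.8, 0.2, 68.0]
wrist_force: [-0.1, 0.9, -0.3]
opening: 0.0853
```

Run:
```python
from h import *
delta([.644,-.036,.40])
```

```text
shift cm [-14.34  25.49  -0.72] turn [0. 0. 0.]  |s| 29.3 |w| 0.0 q [ 22.8   7.6  34.9 117.3  -0.3  44.9]
```

>>> play_rows(
  rows=[
    [0,[-2,3.6,0],[0,0,0]],
    [0,[-2,3.6,0],[0,0,0]],
    [0,[-2,3.6,0],[0,0,0]],
    [0,[-2,3.6,0],[0,0,0]],
    [0,[-2,3.6,0],[0,0,0]],
    [0,[-2,3.6,0],[0,0,0]],
    [0,[-2,3.6,0],[0,0,0]],
    [0,[0,0,0],[0,0,0]],
  ],
)

```text
time: 4.25
ee_pos: [0.642, -0.0467, 0.3776]
tcp_rot: [-179.9, 0.3, 67.7]
wrist_force: [-0.6, 0.6, -0.7]
opening: 0.0857
```

Run:
```python
from h import *
delta([.644,-.036,.40])
c=camera("wrist"); A=(.644,-.036)
print(c["xyz"],proj(c,[*A,.28]))
crop(c,"w1.png",0,0,560,420,1.4 and 1,draw=circ(*A,.28,.017)+circ(*A,.235,.0635))
for n in ["scene","side"]:
    c=camera(n); crop(c,n+"1.png",0,0,560,420,1)
```

```text
shift cm [ 1.06 -0.22 -2.25] turn [0. 0. 0.]  |s| 2.5 |w| 0.0 q [ -4.1  35.2  70.4 125.4  -0.2  18.2]
[ 0.57413762 -0.01837442  0.54530104] [[292.22993356 193.0841956 ]]
```

View pics/w1.png

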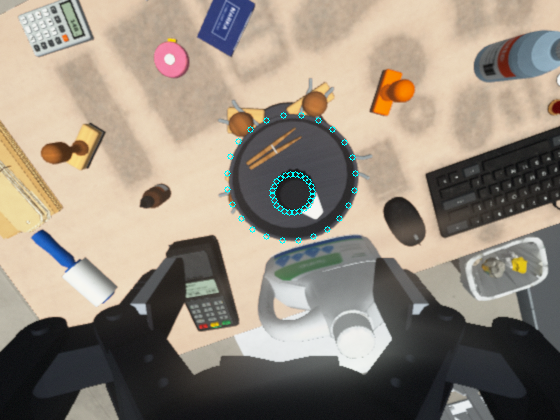

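View pics/scene1.png

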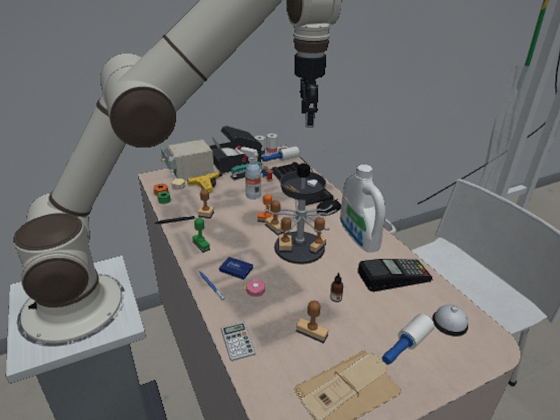

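>>> play_rows(
  newtons=20,
  rows=[
    [0,[1.1,-0.2,1],[0,0,0]],
    [0,[0,0,3],[0,0,0]],
    [0,[0,0,3],[0,0,0]],
    [0,[0,0,2],[0,0,0]],
    [0,[0,0,1],[0,0,0]],
    [0,[0,0,1],[0,0,0]],
    [0,[0,0,0],[0,0,0]],
  ],
)

```text
time: 5.1
ee_pos: [0.644, -0.0222, 0.2941]
tcp_rot: [177.5, -0.8, 68.5]
wrist_force: [-0.3, 0.4, 1.2]
opening: 0.0854
```

Run:
```python
from h import *
delta([.644,-.036,.26])
```

```text
shift cm [-1.33  0.36  3.41] turn [0. 0. 0.]  |s| 3.7 |w| 0.0 q [-1.900e+00  1.960e+01  3.740e+01  1.052e+02 -1.000e-01  1.960e+01]
```

Run:
```python
from h import *
delta([.644,-.036,.275],Ro.from_euler('xyz',[180,0,68],degrees=True).as_matrix())
```

```text
shift cm [-1.31  0.42  1.91] turn [ 2.46 -0.77  0.53]  |s| 2.4 |w| 2.6 q [-1.900e+00  1.960e+01  3.740e+01  1.052e+02 -1.000e-01  1.960e+01]
```

>>> play_rows(
  rows=[
    [0,[-1.3,0.4,0],[2.5,-0.8,0.5]],
    [0,[0,0,1.9],[0,0,0]],
    [0,[0,0,0],[0,0,0]],
  ],
)

```text
time: 5.4
ee_pos: [0.6434, -0.0327, 0.2825]
tcp_rot: [179.5, -0.2, 68.3]
wrist_force: [0.4, -0.3, -0.5]
opening: 0.0856
```

Run:
```python
from h import *
delta([.644,-.036,.26],Ro.from_euler('xyz',[180,0,68],degrees=True).as_matrix())
c=camera("wrist"); A=(.644,-.036)
crop(c,"w2.png",0,0,560,420,1,draw=circ(*A,.28,.017)+circ(*A,.235,.0635))
```

```text
shift cm [-0.29  0.16  2.25] turn [ 0.49 -0.18  0.27]  |s| 2.3 |w| 0.6 q [ -2.9  21.6  38.7 106.5   0.   18.8]
```

View pics/w2.png

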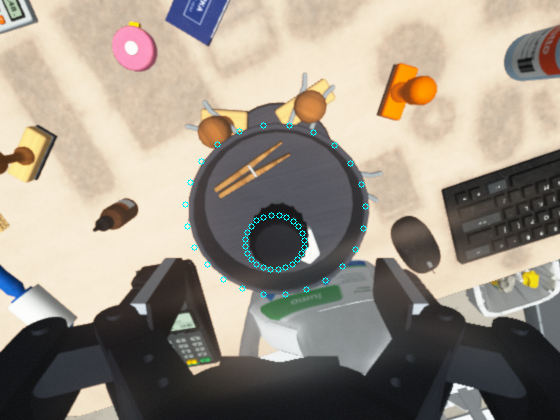

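>>> play_rows(
  rows=[
    [0,[-0.3,0.2,1.2],[0.5,-0.2,0]],
    [0,[0,0,1.2],[0,0,0]],
    [0,[0,0,0.4],[0,0,0]],
    [0,[0,0,0],[0,0,0]],
  ],
)

```text
time: 5.85
ee_pos: [0.6449, -0.0355, 0.2608]
tcp_rot: [179.5, -0.1, 68.4]
wrist_force: [-0.5, -0.0, -0.0]
opening: 0.0851
```

Run:
```python
from h import *
delta([.644,-.036,.26],Ro.from_euler('xyz',[180,0,68],degrees=True).as_matrix())
```

```text
shift cm [-0.08 -0.06  0.08] turn [ 0.52 -0.14  0.38]  |s| 0.1 |w| 0.7 q [ -3.1  20.6  34.7 103.7  -0.   18.5]
```

>>> play_rows(
  rows=[
    [0.6,[0,0,0],[0,0,0]],
    [0.8,[0,0,0],[0,0,0]],
    [1,[0,0,0],[0,0,0]],
    [1,[0,0,0],[0,0,0]],
    [1,[0,0,0],[0,0,0]],
  ],
)

```text
time: 6.35
ee_pos: [0.6451, -0.0354, 0.263]
tcp_rot: [179.3, -0.2, 68.4]
wrist_force: [0.3, -0.2, -0.8]
opening: 0.0122
```

Run:
```python
from h import *
c=camera("wrist"); crop(c,"w3.png",0,0,560,420,1)
A=np.array([.644,-.036])
s=camera("scene")
for uv in [(316,219+.0),]: pass
print(get_obs()["opening"],get_obs()["wrist_force"])
```

```text
0.000532351243111353 [-0.13582905 -0.24946883 -0.0673246 ]
```

View pics/w3.png

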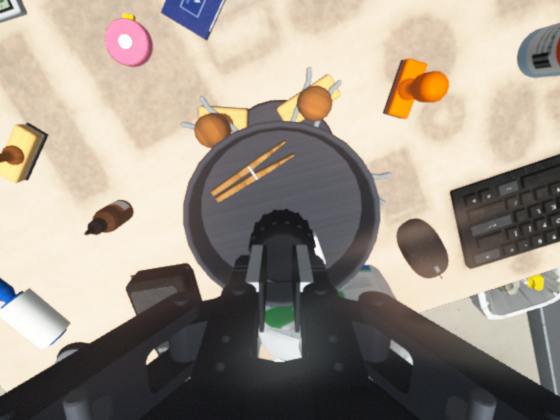

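Run:
```python
from h import *
c=camera("wrist"); p,Rc,o=state()
print(p, proj(c,p), proj(c,p+Rc@[0,0,.011]), "knobtop",proj(c,[.644,-.036,.28]),proj(c,[.644,-.036,.256]))
print(c["xyz"],c["orientation"],Rc.T@(np.array(c["xyz"])-p))
s=camera("scene"); crop(s,"s3.png",230,110,390,230,5,draw=[p]); s=camera("side"); crop(s,"s3b.png",220,100,380,220,5,draw=[p])
```

```text
[ 0.64506348 -0.03542065  0.26284929] [[279.27057106 241.64386516]] [[279.25251001 234.18677459]] knobtop [[277.60073432 254.14149314]] [[277.63316049 235.55957601]]
[ 0.57446539 -0.00829891  0.42973338] [162.62200362  -0.20171407  68.44661956] [-0.00025995 -0.07374251 -0.16772582]
```

View pics/s3.png

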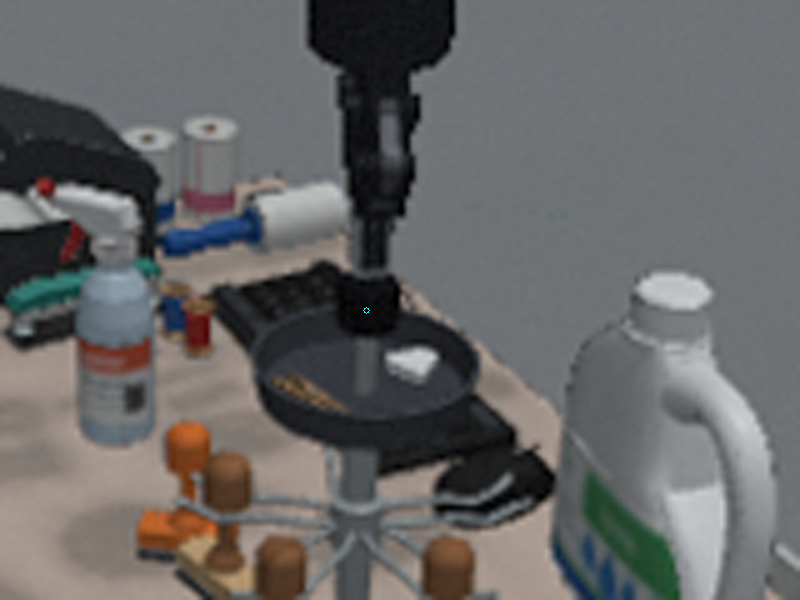

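View pics/s3b.png

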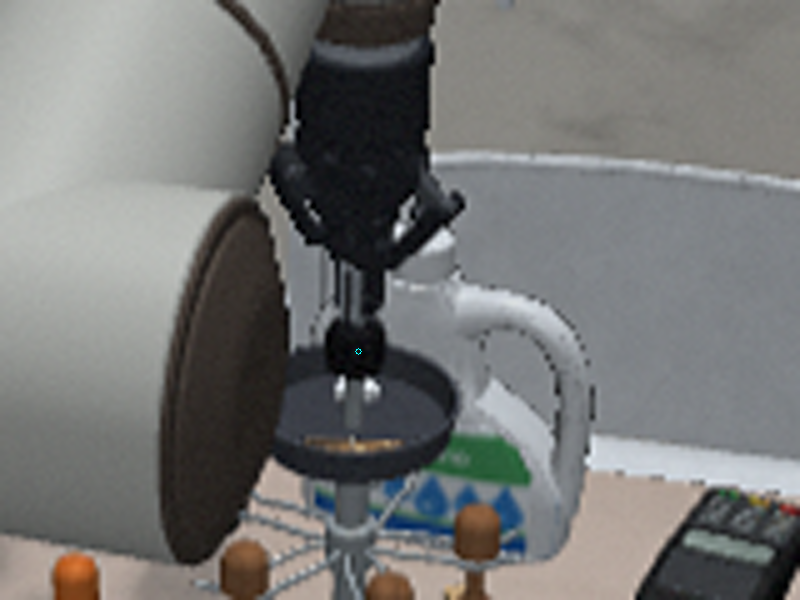

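Run:
```python
from h import *
c=camera("wrist"); p,Rc,o=state(); A=(.644,-.036)
print(o["q"],o["ee_pos"])
crop(c,"w4.png",180,110,390,340,3,draw=circ(*A,.28,.017)+circ(*A,.235,.0635,48)+[p,p+Rc@[0,0,.011],p-Rc@[0,0,.03]])
```

```text
[-3.12443831e+00  2.05215024e+01  3.49338278e+01  1.03753529e+02
 -3.42107280e-02  1.84874437e+01] [ 0.64501663 -0.03539446  0.26276319]
```

View pics/w4.png

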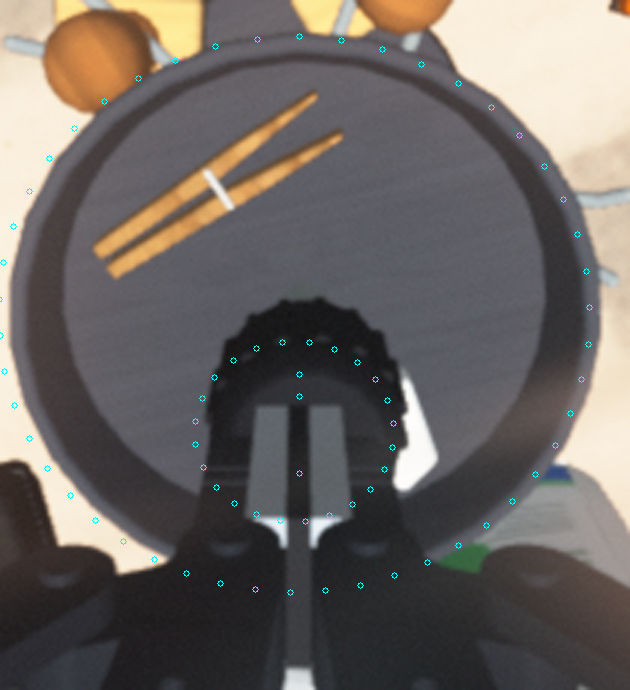

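>>> play_rows(
  rows=[
    [1,[0,0,-2],[0,0,0]],
    [1,[0,0,-2.5],[0,0,0]],
    [1,[0,0,0],[0,0,0]],
  ],
)

```text
time: 6.95
ee_pos: [0.6438, -0.0353, 0.3082]
tcp_rot: [179.5, -0.1, 68.4]
wrist_force: [-0.3, 0.4, 0.4]
opening: 0.0
```

Run:
```python
from h import *
p,Rc,o=state(); print(p,o["opening"])
D=[p,p+Rc@[0,0,.011],p-Rc@[0,0,.062]]
s=camera("scene"); crop(s,"s5.png",230,110,390,230,5,draw=D); print(proj(s,np.array(D)).round(1))
s=camera("side"); crop(s,"s5b.png",220,100,380,220,5,draw=D); print(proj(s,np.array(D)).round(1))
```

```text
[ 0.64384899 -0.03534136  0.30824834] 4.9081050130840796e-05
[[303.2 156.8]
 [303.1 160.5]
 [304.1 135.4]]
[[291.4 156.6]
 [291.3 159.9]
 [291.8 137.5]]
```

View pics/s5.png

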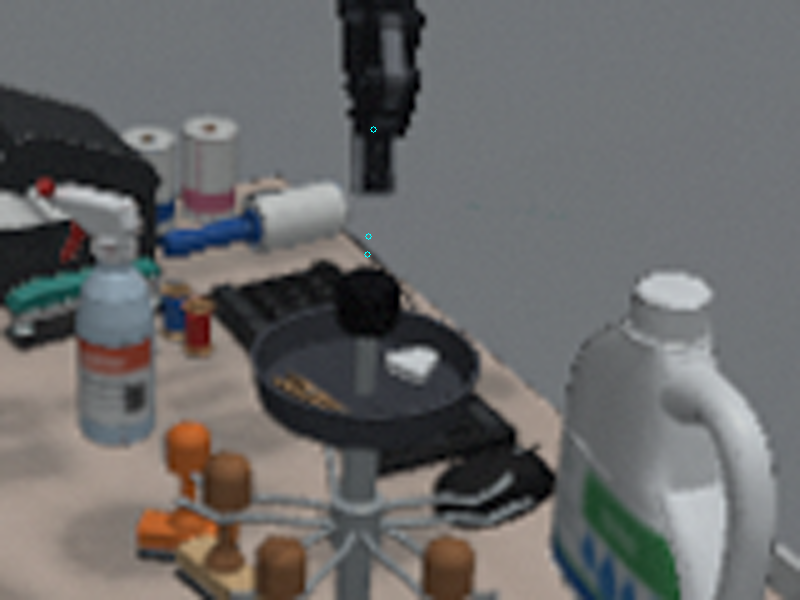

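View pics/s5b.png

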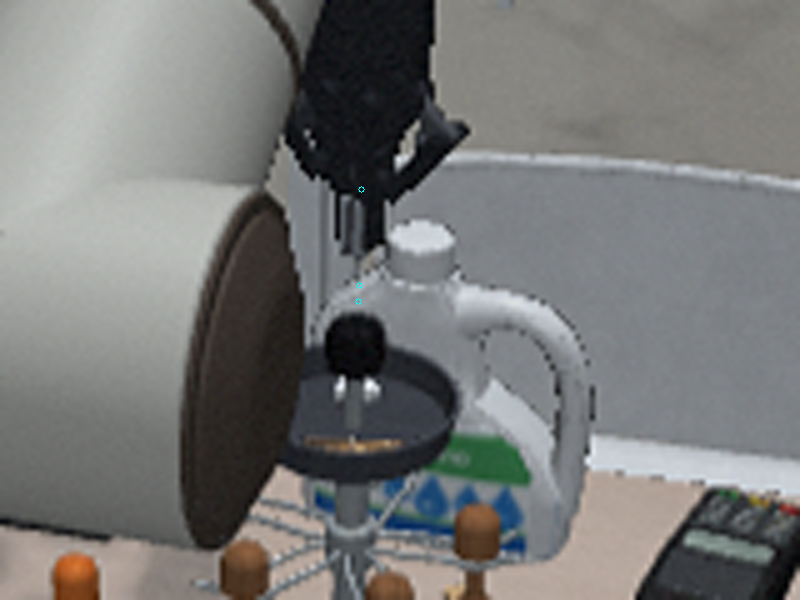

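Run:
```python
from h import *
from scipy.optimize import least_squares
p,Rc,o=state()
S={n:camera(n) for n in ["scene","side"]}
obs={"scene":(304.8,148.2),"side":(292.0,150.4)}
r=least_squares(lambda P:np.concatenate([proj(S[n],P)[0]-obs[n] for n in S]),p)
print(r.x,r.fun,"tool frame rel TCP mm",(Rc.T@(r.x-p)*1000).round(1))
# jug cap top
obs={"scene":(365,166.5),"side":(304,146)}
r=least_squares(lambda P:np.concatenate([proj(S[n],P)[0]-obs[n] for n in S]),p); print("jug cap",r.x,r.fun)
```

```text
[ 0.6462046  -0.03590694  0.33078352] [-0.30478868  0.90214196 -0.10435216 -1.02657542] tool frame rel TCP mm [  0.4   2.6 -25.5]
jug cap [ 0.85671461 -0.0363363   0.2328793 ] [-0.06368769  0.18938154 -0.02232989 -0.22620132]
```

>>> play_rows(
  rows=[
    [0,[0,0,0],[0,0,0]],
    [0,[0,0,0],[0,0,0]],
    [0,[0,0,0],[0,0,0]],
    [0,[0,0,1],[0,0,0]],
    [0,[0,0,1],[0,0,0]],
    [0,[0,0,2],[0,0,0]],
    [0,[0,0,2],[0,0,0]],
    [0,[0,0,1],[0,0,0]],
    [0,[0,0,0],[0,0,0]],
  ],
)

```text
time: 8.05
ee_pos: [0.6426, -0.0353, 0.2287]
tcp_rot: [179.9, 0.0, 68.4]
wrist_force: [-0.9, -0.5, 0.7]
opening: 0.0855
```

Run:
```python
from h import *
p,Rc,o=state(); print(p,o["opening"],o["wrist_force"])
delta([.645,-.036,.225],Ro.from_euler('xyz',[180,0,68],degrees=True).as_matrix())
```

```text
[ 0.64261935 -0.03530579  0.22866724] 0.08546516742623846 [-0.94376553 -0.47785933  0.71838459]
shift cm [0.02 0.25 0.37] turn [0.06 0.02 0.39]  |s| 0.4 |w| 0.4 q [ -3.1  19.3  29.5 100.1  -0.   18.5]
```

>>> play_rows(
  rows=[
    [0.3,[0,0.2,0.3],[0,0,0]],
    [0.6,[0,0,0],[0,0,0]],
    [1,[0,0,0],[0,0,0]],
    [1,[0,0,0],[0,0,0]],
    [1,[0,0,0],[0,0,0]],
    [1,[0,0,0],[0,0,0]],
  ],
)

```text
time: 8.65
ee_pos: [0.6458, -0.0339, 0.2275]
tcp_rot: [179.9, -0.2, 68.5]
wrist_force: [0.0, -0.7, -1.8]
opening: 0.0326
```

Run:
```python
from h import *
p,Rc,o=state(); print(p,o["opening"],o["wrist_force"],o["torque"])
s=camera("scene"); crop(s,"s6.png",230,110,390,230,5); s=camera("wrist"); crop(s,"w6.png",0,0,560,420,1)
```

```text
[ 0.64580467 -0.03390249  0.22752809] 0.03263377762182131 [ 0.03354678 -0.67507237 -1.7566601 ] [-0.23158554  0.14756484 -0.00524292]
```

View pics/s6.png

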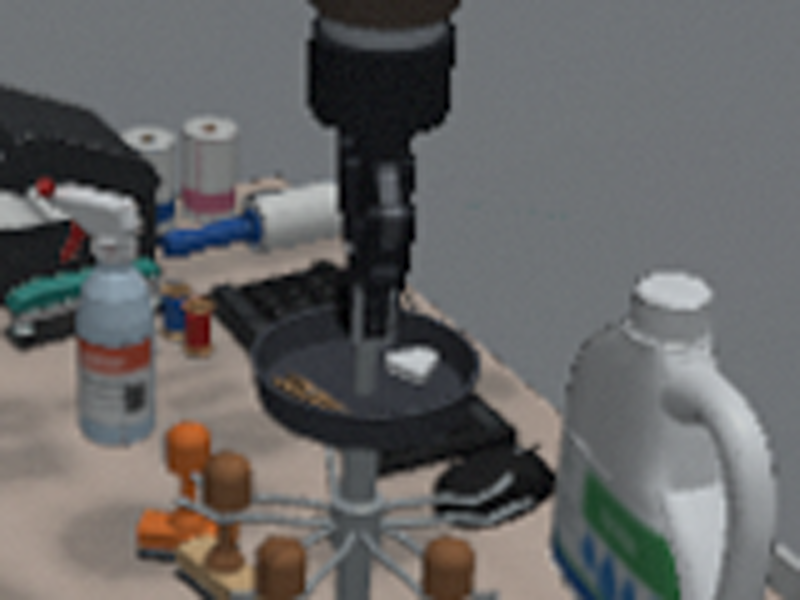

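View pics/w6.png

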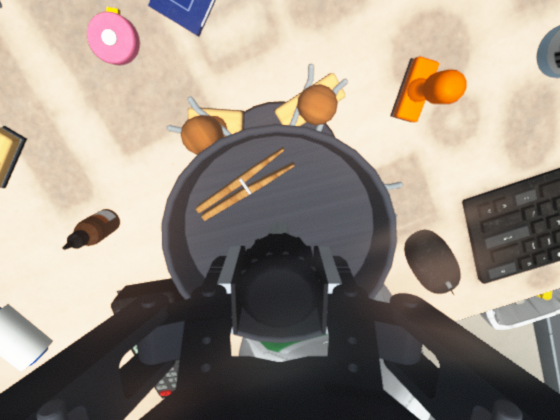

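Run:
```python
from h import *
c=camera("wrist"); A=np.array([.6445,-.0358])
for uv in [(201,134),(317,104)]:
    P=onz(c,uv,.14)[:2]-A; print(np.hypot(*P),np.degrees(np.arctan2(P[1],P[0])))
s=camera("scene")
for uv in [(275,207),(286,224),(319.5,223.5)]:
    P=onz(s,uv,.14)[:2]-A; print(np.hypot(*P),np.degrees(np.arctan2(P[1],P[0])))
```

```text
0.077864044308657 -153.1265922814553
0.08042832743998579 135.62260214577367
0.07535170941768358 145.80949864825712
0.08726700040873141 -146.53653498108847
0.08587139283036749 -81.85762191744375
```

>>> play_rows(
  rows=[
    [1,[0,0,0],[0,0,-2]],
    [1,[0,0,0],[0,0,-4]],
    [1,[0,0,0],[0,0,-5]],
    [1,[0,0,0],[0,0,-6]],
    [1,[0,0,0],[0,0,-6]],
    [1,[0,0,0],[0,0,-6]],
    [1,[0,0,0],[0,0,-6]],
    [1,[0,0,0],[0,0,-6]],
    [1,[0,0,0],[0,0,-6]],
    [1,[0,0,0],[0,0,-6]],
    [1,[0,0,0],[0,0,-4]],
    [1,[0,0,0],[0,0,-2]],
  ],
)

```text
time: 10.05
ee_pos: [0.6458, -0.0337, 0.2275]
tcp_rot: [179.6, -0.1, 129.8]
wrist_force: [-0.1, 0.4, -2.8]
opening: 0.0325
```

Run:
```python
from h import *
p,Rc,o=state(); print(p,o["opening"],o["wrist_force"],o["q"].round(1))
s=camera("scene"); crop(s,"s7.png",230,150,390,270,5)
delta([.645,-.0355,.2275],Ro.from_euler('xyz',[180,0,135],degrees=True).as_matrix())
```

```text
[ 0.64577835 -0.03365697  0.22751739] 0.032472019928863845 [-0.08008872  0.41096428 -2.79049073] [ -3.2  19.5  29.6  99.9   0.3 -42.9]
shift cm [-0.09 -0.18  0.  ] turn [ 0.4  -0.09 -5.16]  |s| 0.2 |w| 5.2 q [ -3.1  19.5  29.6  99.9   0.3 -43. ]
```

View pics/s7.png

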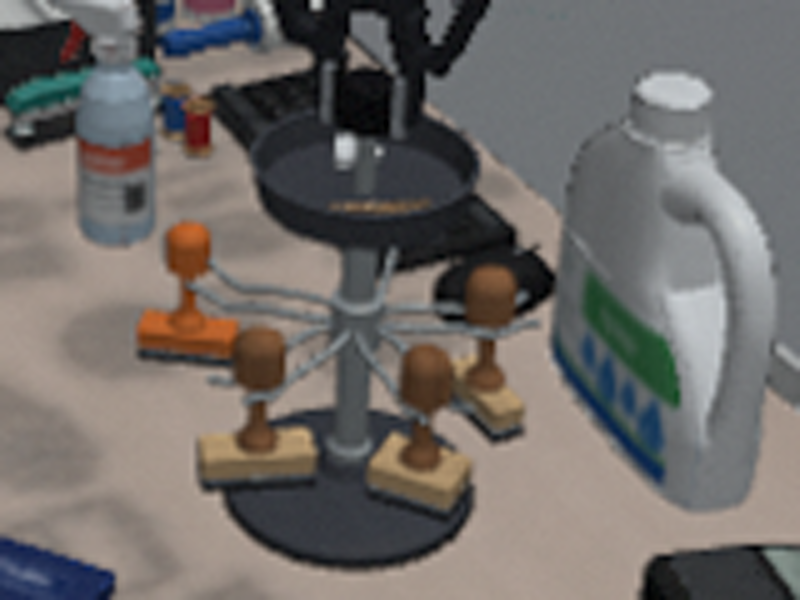

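>>> play_rows(
  rows=[
    [1,[0,0,0],[0,0,-3]],
    [1,[0,0,0],[0,0,-5]],
    [1,[0,0,0],[0,0,-7]],
    [1,[0,0,0],[0,0,-7]],
    [1,[0,0,0],[0,0,-7]],
    [1,[0,0,0],[0,0,-7]],
    [1,[0,0,0],[0,0,-7]],
    [1,[0,0,0],[0,0,-7]],
    [1,[0,0,0],[0,0,-7]],
    [1,[0,0,0],[0,0,-7]],
    [1,[0,0,0],[0,0,-7]],
    [1,[0,0,0],[0,0,-7]],
  ],
)

```text
time: 11.3
ee_pos: [0.6456, -0.0335, 0.2275]
tcp_rot: [179.7, 0.4, -149.9]
wrist_force: [0.8, 0.2, -3.6]
opening: 0.0329
```

>>> play_rows(
  rows=[
    [1,[0,0,0],[0,0,-4]],
    [1,[0,0,0],[0,0,-3]],
    [1,[0,0,0],[0,0,-1]],
    [1,[0,0,0],[0,0,0]],
    [1,[0,0,0],[0,0,0]],
  ],
)

```text
time: 11.8
ee_pos: [0.6455, -0.0336, 0.2275]
tcp_rot: [179.8, 0.4, -141.7]
wrist_force: [1.0, 0.5, -1.0]
opening: 0.033
```

Run:
```python
from h import *
p,Rc,o=state(); print(p,o["tcp_rot"],o["opening"],o["wrist_force"],o["q"].round(1))
s=camera("scene"); crop(s,"s8.png",230,150,390,270,5)
s=camera("wrist"); crop(s,"w8.png",0,0,560,420,1)
```

```text
[ 0.64552735 -0.03355622  0.227539  ] [ 179.75038739    0.44836681 -141.7103095 ] 0.03298738838070047 [ 0.98162584  0.54975625 -0.98307691] [  -3.2   19.6   29.6   99.9    0.5 -131.5]
```

View pics/s8.png

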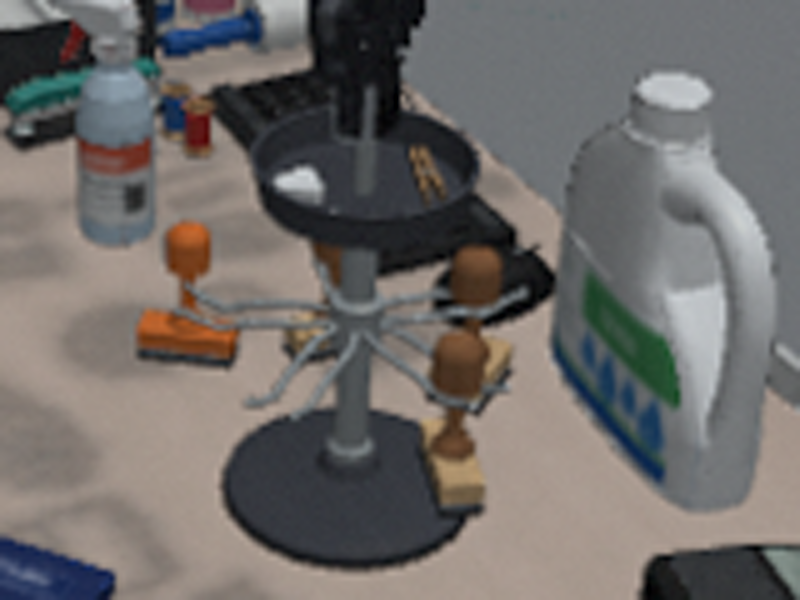

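View pics/w8.png

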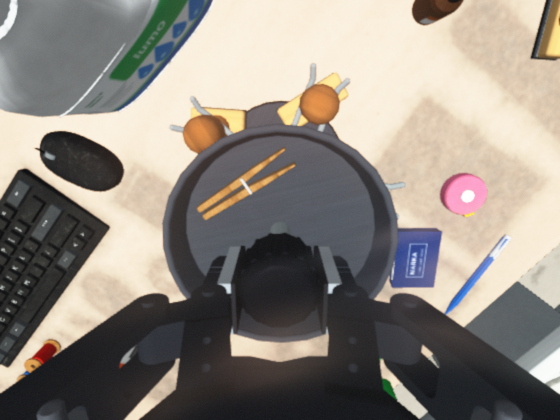

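>>> play_rows(
  rows=[
    [0.3,[0,0,0],[0,0,0]],
    [0,[0,0,0],[0,0,0]],
    [0,[0,0,0],[0,0,0]],
    [0,[0,0,0],[0,0,0]],
    [0,[0,0,0],[0,0,0]],
    [0,[0,0,-1],[0,0,0]],
    [0,[0,0,-2],[0,0,0]],
    [0,[0,0,-3],[0,0,0]],
    [0,[0,0,-3],[0,0,0]],
    [0,[0,0,0],[0,0,0]],
  ],
)

```text
time: 12.9
ee_pos: [0.6442, -0.0344, 0.3245]
tcp_rot: [179.8, 0.6, -141.8]
wrist_force: [0.2, 0.1, 0.2]
opening: 0.0853
```

Run:
```python
from h import *
from scipy.optimize import least_squares
p,Rc,o=state(); print(p,o["q"].round(2),o["tcp_rot"])
data=[((67.4373,5.012,10.034,95.1,0),(.21094,.50766,.20507)),((22.8,7.6,34.9,117.3,-.3),(.4616,.1925,.3915)),((-4.1,35.2,70.4,125.4,-.2),(.642,-.0467,.3776)),
((-1.9,19.6,37.4,105.2,-.1),(.644,-.0222,.2941)),((-2.9,21.6,38.7,106.5,0),(.6434,-.0327,.2825)),((-3.1244,20.5215,34.934,103.7535,0),(.645017,-.035394,.262763)),((-3.1,19.3,29.5,100.1,0),(.64262,-.0353,.22867)),(tuple(o["q"][:5]),tuple(p))]
def fk(x,q):
    a,L2,L3,T,h,b=x; q=np.radians(q); e=q[2]-q[1]; g=q[3]-e
    r=a+L2*np.sin(q[1])+L3*np.cos(e)-b*np.sin(e)+T*np.cos(g)
    z=h+L2*np.cos(q[1])+L3*np.sin(e)+b*np.cos(e)-T*np.sin(g)
    return r,z
def f(x):
    out=[]
    for q,P in data:
        r,z=fk(x,q); out+= [r-np.hypot(P[0],P[1]),z-P[2]]
    return out+[(x[5])*.01,(x[3]-.35)*.003]
r=least_squares(f,[0,.4,.5,.3,.3,0]); print(r.x.round(3),np.array(r.fun).round(4))
S={n:camera(n) for n in ["scene","side"]}
crop(S["scene"],"s9.png",160,150,400,330,3); crop(S["side"],"s9b.png",150,150,410,330,3)
```

```text
[ 0.64416808 -0.03443582  0.32450463] [  -3.31   25.51   49.03  113.16    0.52 -131.5 ] [ 179.84960861    0.61544289 -141.81281597]
[-0.001  0.419  0.519  0.454  0.16   0.035] [-0.0001 -0.0003  0.0001  0.0001 -0.0001 -0.0003 -0.      0.0002  0.0003
  0.0003 -0.0002 -0.0002  0.      0.0002 -0.0001 -0.      0.0003  0.0003]
```

View pics/s9.png

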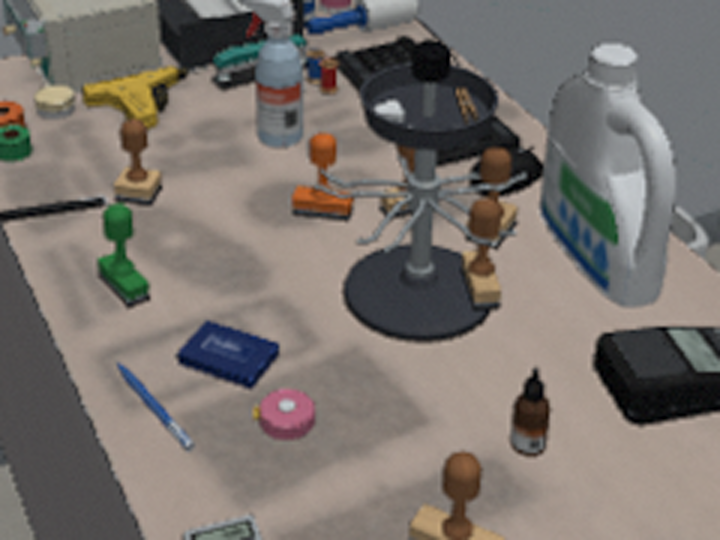

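View pics/s9b.png

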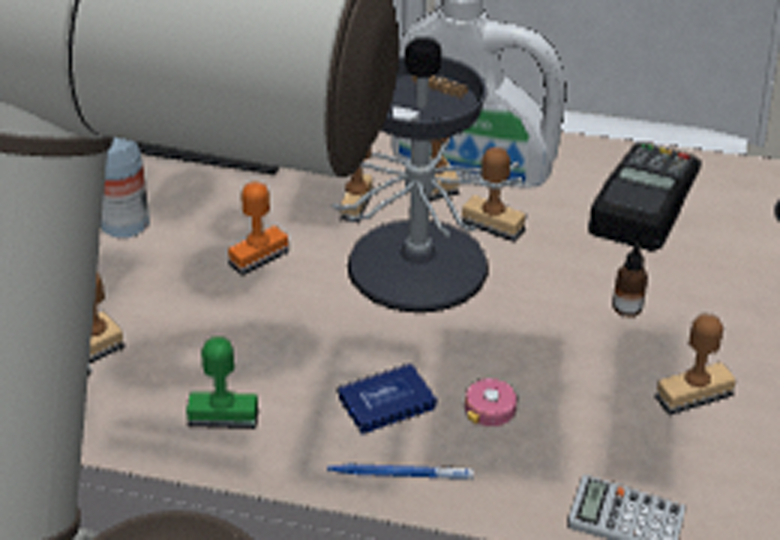

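Run:
```python
from h import *
from scipy.optimize import least_squares
S={n:camera(n) for n in ["scene","side"]}
A=np.array([.6445,-.0355])
for uv in [(281,230),(292.7,231.7),(266.7,210),(274,219)]:
    P=onz(S["scene"],uv,.125)[:2]-A; print("tip",np.hypot(*P).round(4),np.degrees(np.arctan2(P[1],P[0])).round(1))
for nm,z,a,b in [("long",.083,(314.1,308.8),(385.5,261)),("sq",.077,(204.75,195.8),(179.4,246.1))]:
    ob={"scene":a,"side":b}
    for n in S: print(nm,n,onz(S[n],ob[n],z).round(4))
    r=least_squares(lambda P:np.concatenate([proj(S[n],[*P,z])[0]-ob[n] for n in S]),[.5,0]); print(r.x,r.fun.round(2))
# block edge dir
a=onz(S["scene"],(296.3,327.3),.024);b=onz(S["scene"],(322,338),.024); d=b-a; print("long edge",np.linalg.norm(d),np.degrees(np.arctan2(d[1],d[0])))
crop(S["scene"],"sqz.png",190,180,225,225,16);
```

```text
tip 0.1011 -150.8
tip 0.094 -131.9
tip 0.1002 144.2
tip 0.0826 175.0
long scene [ 0.5127 -0.3439  0.083 ]
long side [ 0.5095 -0.3429  0.083 ]
[ 0.51197906 -0.34358366] [-0.34  0.01  0.28 -0.54]
sq scene [0.445  0.2537 0.077 ]
sq side [0.4406 0.2581 0.077 ]
[0.44354151 0.25761637] [-0.8  -0.45  0.54 -0.61]
long edge 0.06622216143310222 -54.22317745598903
```

View pics/sqz.png

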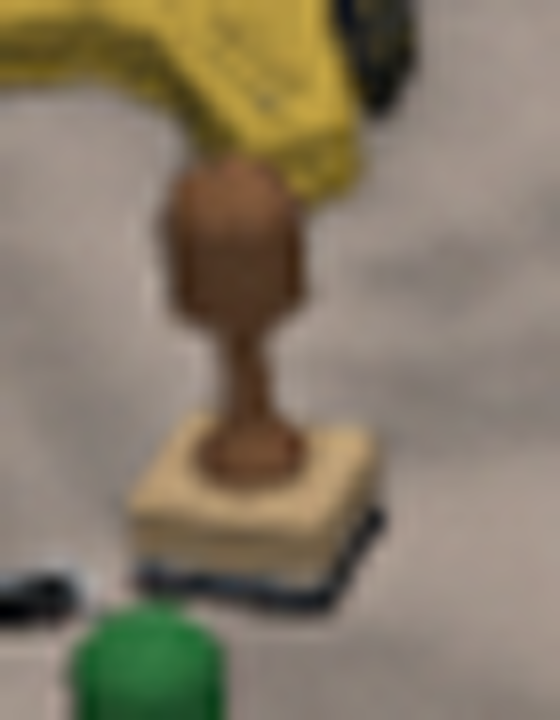

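```bash
cat >> h.py <<'E'
def plan(wps,claw=0):
    """wps: list of (pos,R,n). prints rows rounded."""
    import json
    p,Rc,o=state(); rows=[]
    for pos,Rt,n in wps:
        pos=np.array(pos,float); Rt=Rc if Rt is None else Rt
        w=Ro.from_matrix(Rc.T@Rt).as_rotvec(degrees=True)
        st=(pos-p)/n
        for k in range(n):
            s=(Rc.T@st*100).round(1); ww=(w/n).round(1)
            rows.append([claw,[float(a)+0 for a in s],[float(a)+0 for a in ww]])
            p=p+Rc@(s/100); Rc=Rc@Ro.from_rotvec(ww,degrees=True).as_matrix()
    for i in range(0,len(rows),12): print(json.dumps(rows[i:i+12]))
OFF=.047
def tcp(g,Rt): return np.array(g)+Rt[:,2]*OFF
E
python3 - <<'E'
from h import *
Rd=topt(0,0,-40); Rt=topt(0,45,-40)
L=[.512,-.3435,.084]
Rm=Ro.from_euler('xyz',[180,0,130],degrees=True).as_matrix()
plan([([.58,-.15,.30],Ro.from_euler('xyz',[180,0,135],degrees=True).as_matrix(),10),([.50,-.30,.27],Rd,11)])
E
```

```text
[[0, [1.2, -0.5, 0.2], [0.1, 0.0, 8.3]], [0, [1.1, -0.7, 0.2], [0.1, 0.0, 8.3]], [0, [1.0, -0.8, 0.2], [0.1, 0.0, 8.3]], [0, [0.9, -1.0, 0.2], [0.1, 0.0, 8.3]], [0, [0.7, -1.1, 0.2], [0.1, 0.0, 8.3]], [0, [0.6, -1.2, 0.2], [0.1, 0.0, 8.3]], [0, [0.4, -1.3, 0.2], [0.1, 0.0, 8.3]], [0, [0.2, -1.3, 0.2], [0.1, 0.0, 8.3]], [0, [0.0, -1.3, 0.2], [0.1, 0.0, 8.3]], [0, [-0.2, -1.3, 0.2], [0.1, 0.0, 8.3]], [0, [-0.4, -1.5, 0.3], [0.0, 0.0, 7.7]], [0, [-0.6, -1.4, 0.3], [0.0, 0.0, 7.7]]]
[[0, [-0.8, -1.3, 0.3], [0.0, 0.0, 7.7]], [0, [-1.0, -1.2, 0.3], [0.0, 0.0, 7.7]], [0, [-1.1, -1.0, 0.3], [0.0, 0.0, 7.7]], [0, [-1.3, -0.9, 0.3], [0.0, 0.0, 7.7]], [0, [-1.4, -0.7, 0.3], [0.0, 0.0, 7.7]], [0, [-1.5, -0.5, 0.3], [0.0, 0.0, 7.7]], [0, [-1.5, -0.3, 0.3], [0.0, 0.0, 7.7]], [0, [-1.5, -0.1, 0.3], [0.0, 0.0, 7.7]], [0, [-1.5, 0.1, 0.3], [0.0, 0.0, 7.7]]]
```

>>> play_rows(
  rows=[
    [0,[1.2,-0.5,0.2],[0,0,8.3]],
    [0,[1.1,-0.7,0.2],[0,0,8.3]],
    [0,[1.0,-0.8,0.2],[0,0,8.3]],
    [0,[0.9,-1.0,0.2],[0,0,8.3]],
    [0,[0.7,-1.1,0.2],[0,0,8.3]],
    [0,[0.6,-1.2,0.2],[0,0,8.3]],
    [0,[0.4,-1.3,0.2],[0,0,8.3]],
    [0,[0.2,-1.3,0.2],[0,0,8.3]],
    [0,[0.0,-1.3,0.2],[0,0,8.3]],
    [0,[-0.2,-1.3,0.2],[0,0,8.3]],
    [0,[-0.4,-1.5,0.3],[0,0,7.7]],
    [0,[-0.6,-1.4,0.3],[0,0,7.7]],
  ],
)

```text
time: 14.3
ee_pos: [0.5534, -0.1765, 0.2741]
tcp_rot: [-179.0, -1.4, 116.4]
wrist_force: [0.3, 0.4, 0.4]
opening: 0.0855
```

>>> play_rows(
  rows=[
    [0,[-0.8,-1.3,0.3],[0,0,7.7]],
    [0,[-1.0,-1.2,0.3],[0,0,7.7]],
    [0,[-1.1,-1.0,0.3],[0,0,7.7]],
    [0,[-1.3,-0.9,0.3],[0,0,7.7]],
    [0,[-1.4,-0.7,0.3],[0,0,7.7]],
    [0,[-1.5,-0.5,0.3],[0,0,7.7]],
    [0,[-1.5,-0.3,0.3],[0,0,7.7]],
    [0,[-1.5,-0.1,0.3],[0,0,7.7]],
    [0,[-1.5,0.1,0.3],[0,0,7.7]],
  ],
)

```text
time: 15.2
ee_pos: [0.4689, -0.2944, 0.2339]
tcp_rot: [-177.3, 0.9, 44.2]
wrist_force: [-0.2, 0.5, -0.0]
opening: 0.0852
```

Run:
```python
from h import *
p,Rc,o=state(); print(p,o["tcp_rot"],o["q"].round(1))
Rt=topt(0,45,-40); z=Rt[:,2]
L=np.array([.512,-.3435,.084])
pre=tcp(L,Rt)-z*.11+[0,0,.03]; print(pre)
plan([(pre,Rt,8)])
c=camera("wrist"); crop(c,"w10.png",0,0,560,420,1,draw=[L])
```

```text
[ 0.46886696 -0.29444468  0.23387339] [-177.31530576    0.89754012   44.21142128] [-32.    9.4  18.  101.5  -0.2  13.8]
[ 0.47787446 -0.31486527  0.15854773]
[[0, [-0.1, 0.3, 0.9], [-6.0, 0.4, -0.7]], [0, [-0.1, 0.2, 1.0], [-6.0, 0.4, -0.7]], [0, [-0.1, 0.1, 1.0], [-6.0, 0.4, -0.7]], [0, [-0.1, 0.0, 1.0], [-6.0, 0.4, -0.7]], [0, [-0.1, -0.1, 1.0], [-6.0, 0.4, -0.7]], [0, [-0.1, -0.2, 1.0], [-6.0, 0.4, -0.7]], [0, [-0.1, -0.3, 0.9], [-6.0, 0.4, -0.7]], [0, [-0.1, -0.4, 0.9], [-6.0, 0.4, -0.7]]]
```

View pics/w10.png

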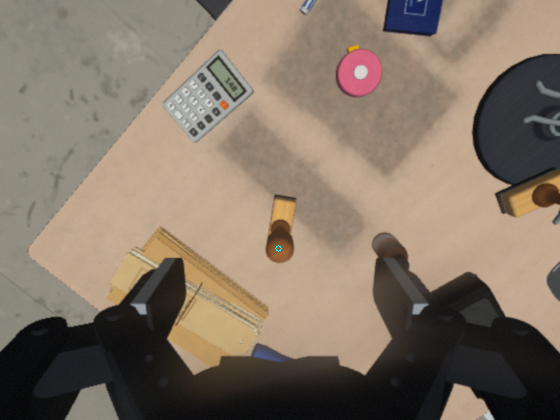

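>>> play_rows(
  rows=[
    [0,[-0.1,0.3,0.9],[-6.0,0.4,-0.7]],
    [0,[-0.1,0.2,1.0],[-6.0,0.4,-0.7]],
    [0,[-0.1,0.1,1.0],[-6.0,0.4,-0.7]],
    [0,[-0.1,0.0,1.0],[-6.0,0.4,-0.7]],
    [0,[-0.1,-0.1,1.0],[-6.0,0.4,-0.7]],
    [0,[-0.1,-0.2,1.0],[-6.0,0.4,-0.7]],
    [0,[-0.1,-0.3,0.9],[-6.0,0.4,-0.7]],
    [0,[-0.1,-0.4,0.9],[-6.0,0.4,-0.7]],
    [0,[0,0,0],[0,0,0]],
  ],
)

```text
time: 16.15
ee_pos: [0.4715, -0.3131, 0.1306]
tcp_rot: [134.4, 0.7, 50.7]
wrist_force: [-0.1, 0.6, -1.2]
opening: 0.0853
```

Run:
```python
from h import *
p,Rc,o=state(); print(p,o["tcp_rot"],o["q"].round(2).tolist())
q=np.radians(o["q"]); r=np.hypot(p[0],p[1])
e=q[2]-q[1]
print("z tool",Rc[:,2], "tilt",np.degrees(np.arccos(-Rc[2,2])),"pitch sum",np.degrees(q[3]-e))
a,L2,L3,b=-.001,.419,.519,.035
wr=a+L2*np.sin(q[1])+L3*np.cos(e)-b*np.sin(e); wz=L2*np.cos(q[1])+L3*np.sin(e)+b*np.cos(e)
print("wrist r",wr,"z-h",wz)
Rt=topt(0,45,-40); z=Rt[:,2]; L=np.array([.512,-.3435,.084])
print(tcp(L,Rt)); delta(tcp(L,Rt)-z*.11+[0,0,.03],Rt); delta(tcp(L,Rt),Rt)
c=camera("wrist"); crop(c,"w11.png",0,0,560,420,1,draw=[L,p,p-Rc[:,2]*.028,p-Rc[:,2]*.047])
```

```text
[ 0.47147265 -0.31309848  0.13063951] [134.43100756   0.67048278  50.67158205] [-29.5, -40.89, -47.93, 37.88, -7.47, 6.44]
z tool [ 0.54717847 -0.4589041  -0.70000197] tilt 45.57283815022043 pitch sum 44.90974941896417
wrist r 0.24407601797950992 z-h 0.2879170553879619
[ 0.53745874 -0.36486242  0.05076598]
shift cm [ 0.24  2.42 -1.52] turn [ 0.57 -0.01  0.95]  |s| 2.9 |w| 1.1 q [-29.5 -40.9 -47.9  37.9  -7.5   6.4]
shift cm [ 0.27  0.17 11.58] turn [ 0.57 -0.01  0.95]  |s| 11.6 |w| 1.1 q [-29.5 -40.9 -47.9  37.9  -7.5   6.4]
```

View pics/w11.png

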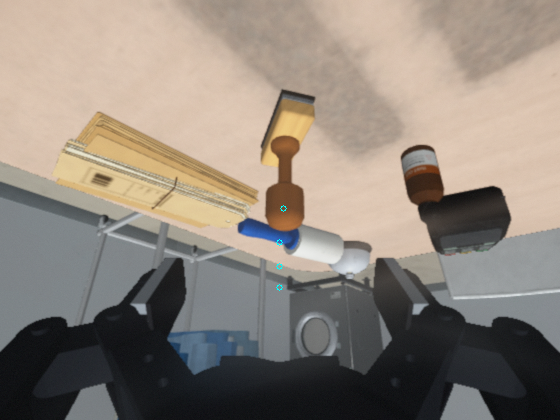

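```bash
cat > ik.py <<'E'
from h import *
from scipy.optimize import least_squares
lo=np.array([-179,-48.56,-65.8,-126,-82.7]);hi=np.array([179,103.9,70.77,130.5,87])
X=(-.001,.419,.519,.454,.16,.035)
def fk5(q):
    a,L2,L3,T,h,b=X; q=np.radians(q); e=q[2]-q[1]; g=q[3]-e
    rh=np.array([np.cos(q[0]),np.sin(q[0]),0]); n=np.array([-np.sin(q[0]),np.cos(q[0]),0]); k=np.array([0,0,1.])
    d=np.cos(q[4])*(np.cos(g)*rh-np.sin(g)*k)+np.sin(q[4])*n*SG
    w=(a+L2*np.sin(q[1])+L3*np.cos(e)-b*np.sin(e))*rh+(h+L2*np.cos(q[1])+L3*np.sin(e)+b*np.cos(e))*k
    return w+T*d,d
SG=1
def ik(pos,d,q0=(0,-20,-20,60,0)):
    f=lambda q:np.concatenate([(fk5(q)[0]-pos)*10,(fk5(q)[1]-d)])
    r=least_squares(f,q0); return r.x.round(1),np.abs(r.fun).max().round(4),bool(((r.x>lo)&(r.x<hi)).all())
E
python3 - <<'E'
import ik; from ik import *
for s in (1,-1):
    ik.SG=s; P,d=fk5([-29.5,-40.89,-47.93,37.88,-7.47]); print(s,P.round(4),d.round(3))
print(state()[0],state()[1][:,2])
E
```

```text
1 [ 0.4608 -0.3285  0.13  ] [ 0.547 -0.459 -0.7  ]
-1 [ 0.4608 -0.3285  0.13  ] [ 0.547 -0.459 -0.7  ]
[ 0.47357907 -0.31424991  0.1362161 ] [ 0.54954311 -0.46001379 -0.69741644]
```

```bash
sed -i 's/return w+T\*d,d/d0=np.cos(g)*rh-np.sin(g)*k\n    return w+.144*d0+.31*d,d/' ik.py
python3 - <<'E'
from ik import *
P,d=fk5(state()[2]["q"][:5]); print(P.round(4),d.round(3),state()[0],state()[1][:,2])
A=np.array([.6445,-.0355])
def hook(phi,rr,zz): t=np.radians(phi); return np.array([A[0]+rr*np.cos(t),A[1]+rr*np.sin(t),zz])
for tilt in (35,40,45,50):
    print(tilt)
    for hd in (-40,):
        R_=topt(0,tilt,hd); print("long",hd,ik(tcp([.512,-.3435,.084],R_),R_[:,2]),ik(tcp([.512,-.3435,.084],R_)-R_[:,2]*.08,R_[:,2]))
    for hd in (0,20,30):
        R_=topt(0,tilt,hd); print("sq",hd,ik(tcp([.4435,.2575,.078],R_),R_[:,2],(30,-20,-20,60,0)),ik(tcp([.4435,.2575,.078],R_)-R_[:,2]*.06,R_[:,2],(30,-20,-20,60,0)))
    R_=topt(0,tilt,33); print("hangL",ik(tcp(hook(213,.08,.135),R_),R_[:,2]),ik(tcp(hook(213,.14,.155),R_),R_[:,2]))
    R_=topt(0,tilt,-39); print("hangS",ik(tcp(hook(141,.08,.135),R_),R_[:,2]),ik(tcp(hook(141,.14,.155),R_),R_[:,2]))
E
```

```text
[ 0.4729 -0.3138  0.1348] [ 0.55  -0.46  -0.697] [ 0.47357907 -0.31424991  0.1362161 ] [ 0.54954311 -0.46001379 -0.69741644]
35
long -40 (array([-31.9, -15.7, -35.8,  35.2,  -4.6]), np.float64(0.0), True) (array([-31. , -24.9, -35. ,  45.2,  -5.2]), np.float64(0.0), True)
sq 0 (array([ 41.3, -25.9, -42.7,  45.5, -22.3]), np.float64(0.0), True) (array([ 44.9, -31.1, -40.2,  54.6, -23.9]), np.float64(0.0), True)
sq 20 (array([ 34.3, -32.5, -47.5,  40.8,  -8.1]), np.float64(0.0), True) (array([ 35.8, -39.6, -45.8,  49.9,  -9. ]), np.float64(0.0), True)
sq 30 (array([ 30.2, -33.4, -48.1,  40.2,  -0.1]), np.float64(0.0), True) (array([ 30.2, -40.8, -46.5,  49.3,  -0.1]), np.float64(0.0), True)
hangL (array([-19.7, -12.3, -25.7,  53.6,  27.1]), np.float64(0.0), True) (array([-25.8, -16.7, -26.7,  60.1,  29.4]), np.float64(0.0), True)
hangS (array([ 13.3, -12.5, -25.9,  53.4, -27. ]), np.float64(0.0), True) (array([ 19.4, -16.9, -26.9,  59.9, -29.3]), np.float64(0.0), True)
40
long -40 (array([-31.5, -19.1, -40.8,  28.6,  -5.4]), np.float64(0.0), True) (array([-30.5, -29.9, -41. ,  39.3,  -
[... 1756 characters left out ...]
y([ 46.8, -34.2, -54.6,  30.4, -33.9]), np.float64(0.0), True) (array([ 52.7, -40.9, -53. ,  42.1, -37.6]), np.float64(0.0), True)
sq 20 (array([ 36.6, -45.5, -61.8,  24.9, -12.6]), np.float64(0.0), True) (array([ 39.3, -57.7, -61.8,  37.5, -14.7]), np.float64(0.0), False)
sq 30 (array([ 30.2, -47.2, -62.7,  24.5,  -0.2]), np.float64(0.0), True) (array([ 30.3, -60.3, -63. ,  37.3,  -0.2]), np.float64(0.0), False)
hangL (array([-24.8, -17.9, -36.6,  38.9,  40.4]), np.float64(0.0), True) (array([-31.7, -21.6, -36.2,  48.4,  43.8]), np.float64(0.0), True)
hangS (array([ 18.4, -18.2, -36.9,  38.7, -40.2]), np.float64(0.0), True) (array([ 25.3, -22. , -36.5,  48.1, -43.7]), np.float64(0.0), True)
```

>>> play_rows(
  newtons=40,
  rows=[
    [0,[0.2,0.1,2],[0.5,0,0.9]],
    [0,[0,0,2.5],[0,0,0]],
    [0,[0,0,2.5],[0,0,0]],
    [0,[0,0,2],[0,0,0]],
    [0,[0,0,1],[0,0,0]],
    [0,[0,0,0],[0,0,0]],
  ],
)

```text
time: 16.8
ee_pos: [0.5442, -0.3663, 0.0857]
tcp_rot: [134.3, -0.3, 50.1]
wrist_force: [-0.4, 0.0, 0.5]
opening: 0.0858
```

Run:
```python
from h import *
Rt=topt(0,45,-40); L=np.array([.512,-.3435,.084])
delta(tcp(L,Rt),Rt); print(state()[2]["wrist_force"])
```

```text
shift cm [-0.33 -2.92  2.  ] turn [ 0.74 -0.25 -0.13]  |s| 3.6 |w| 0.8 q [-31.  -23.6 -43.3  24.8  -6.2   6.4]
[-3.61919370e-01  3.73344857e-04  5.24559120e-01]
```

>>> play_rows(
  rows=[
    [0,[-0.3,-1.0,0.7],[0.7,0,0]],
    [0,[0,-1.0,0.7],[0,0,0]],
    [0,[0,-0.8,0.5],[0,0,0]],
    [0,[0,0,0],[0,0,0]],
  ],
)

```text
time: 17.2
ee_pos: [0.5397, -0.3657, 0.0545]
tcp_rot: [135.0, -0.3, 50.1]
wrist_force: [-0.2, 0.5, -0.5]
opening: 0.0852
```

Run:
```python
from h import *
Rt=topt(0,45,-40); L=np.array([.512,-.3435,.084])
delta(tcp(L,Rt),Rt); print(state()[2]["wrist_force"])
```

```text
shift cm [-0.08 -0.42  0.1 ] turn [ 0.04 -0.28 -0.14]  |s| 0.4 |w| 0.3 q [-31.3 -22.1 -45.5  21.9  -5.8   6.3]
[-0.15886089  0.45493354 -0.52323024]
```

>>> play_rows(
  rows=[
    [0.2,[-0.1,-0.4,0.1],[0,0,0]],
    [0.4,[0,0,0],[0,0,0]],
    [0.7,[0,0,0],[0,0,0]],
    [1,[0,0,0],[0,0,0]],
    [1,[0,0,0],[0,0,0]],
    [1,[0,0,0],[0,0,0]],
  ],
)

```text
time: 17.8
ee_pos: [0.5371, -0.3647, 0.0518]
tcp_rot: [134.9, -0.3, 50.1]
wrist_force: [-0.4, 0.2, -1.0]
opening: 0.0288
```

Run:
```python
from h import *
Rt=topt(0,45,-40); L=np.array([.512,-.3435,.084])
delta(tcp(L,Rt),Rt); p,Rc,o=state();print(p,o["wrist_force"],o["opening"])
c=camera("wrist"); crop(c,"w12.png",0,0,560,420,1)
c=camera("side"); crop(c,"s12.png",320,180,460,300,5)
```

```text
shift cm [ 0.01 -0.05  0.1 ] turn [ 0.13 -0.31 -0.14]  |s| 0.1 |w| 0.4 q [-31.4 -22.5 -46.2  21.5  -5.8   6.2]
[ 0.53710923 -0.36467168  0.05181364] [-0.43956888  0.20825541 -1.00430681] 0.028756579925645596
```

View pics/w12.png

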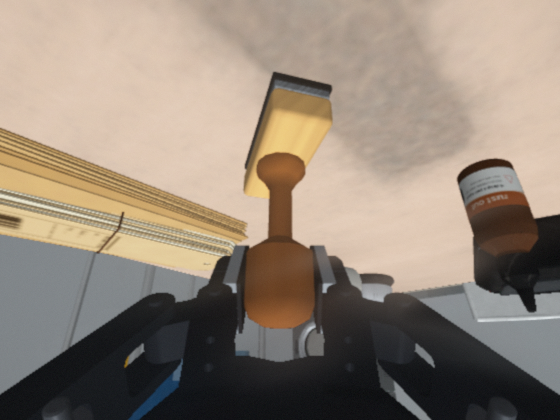

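View pics/s12.png

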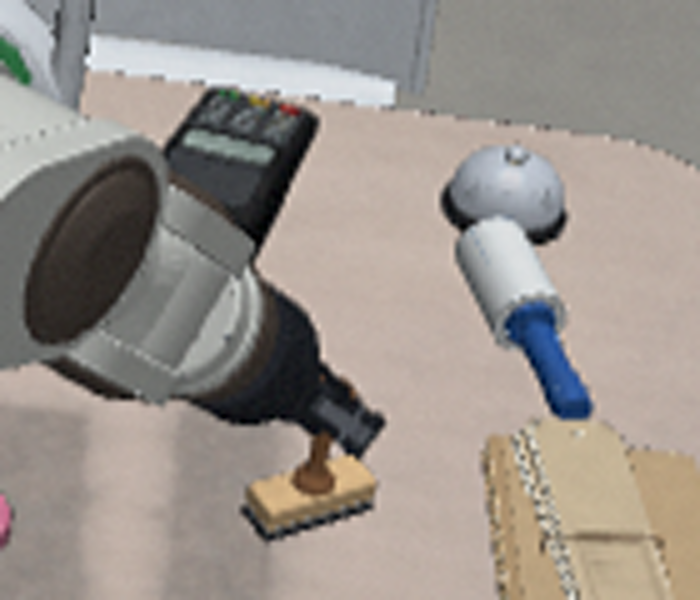

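>>> play_rows(
  rows=[
    [1,[0,0.7,-0.7],[0,0,0]],
    [1,[0,1,-1],[0,0,0]],
    [1,[0,1.5,-1.5],[0,0,0]],
    [1,[0,1.5,-1.5],[0,0,0]],
    [1,[0,1,-1],[0,0,0]],
    [1,[0,0,0],[0,0,0]],
  ],
)

```text
time: 18.5
ee_pos: [0.5364, -0.3648, 0.1379]
tcp_rot: [134.9, -0.3, 50.1]
wrist_force: [0.4, -0.2, -1.3]
opening: 0.0289
```

Run:
```python
from h import *
Rt=topt(0,45,-40); L=np.array([.512,-.3435,.084])
delta(tcp(L,Rt),Rt); p,Rc,o=state();print(p,o["tcp_rot"],o["wrist_force"],o["opening"])
A=np.array([.6445,-.0355])
def hk(phi,r,w,z): t=np.radians(phi); return np.array([A[0]+r*np.cos(t)-w*np.sin(t),A[1]+r*np.sin(t)+w*np.cos(t),z])
D=[]
for ph in (141,213):
    for w in (-.011,.011): D+=[hk(ph,.08,w,.113),hk(ph,.06,w,.115)]
    for w in (-.015,.015): D+=[hk(ph,.104,w,.123)]
for n,b in (("scene",(240,180,340,260)),("side",(240,180,340,260))):
    c=camera(n); crop(c,n+"h.png",*b,7,draw=D)
```

```text
shift cm [ 0.02 -6.11  6.21] turn [ 0.11 -0.3  -0.14]  |s| 8.7 |w| 0.3 q [-31.5 -26.3 -38.8  32.6  -5.7   6.2]
[ 0.53636481 -0.36479816  0.13787329] [134.89070279  -0.30914657  50.11417076] [ 0.42091789 -0.24469361 -1.30177353] 0.028898912255746687
```

View pics/sceneh.png

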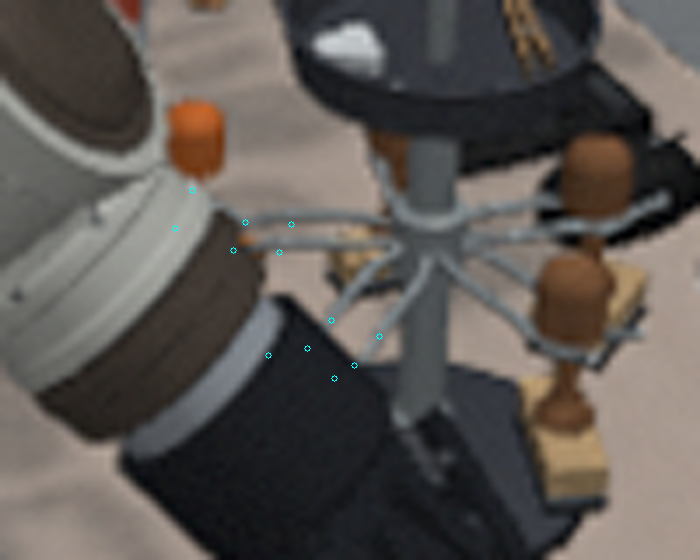

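View pics/sideh.png

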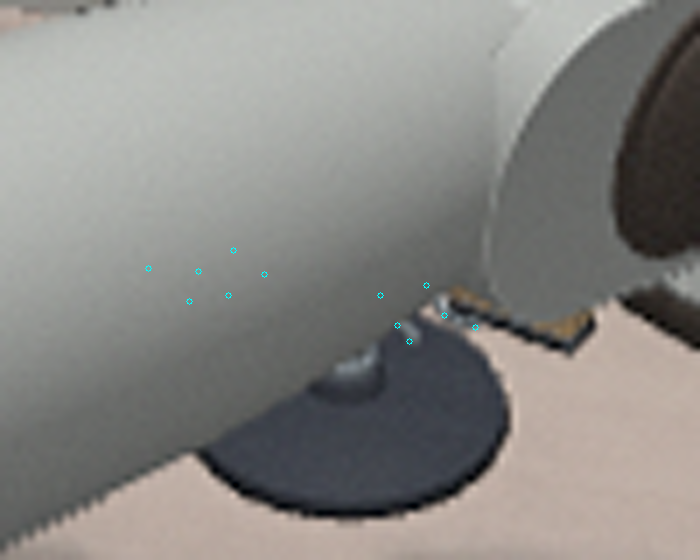

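Run:
```python
from h import *
A=np.array([.6445,-.0355])
def hk(phi,r,w,z): t=np.radians(phi); return np.array([A[0]+r*np.cos(t)-w*np.sin(t),A[1]+r*np.sin(t)+w*np.cos(t),z])
D=[]
for ph in (141,213):
    for w in (-.011,.011): D+=[hk(ph,.08,w,.113),hk(ph,.06,w,.115)]
    for w in (-.015,.015): D+=[hk(ph,.104,w,.123)]
c=camera("scene"); im=cv2.imread("pics/s9.png"); im=cv2.resize(im[60:300,240:420],None,fx=4,fy=4,interpolation=cv2.INTER_CUBIC)[:800]
for P in D:
    u,v=proj(c,P)[0]; x=((u-160+.5)*3-240)*4; y=((v-150+.5)*3-60)*4; cv2.circle(im,(int(x),int(y)),4,(255,255,0),1)
im=im[150:750]; cv2.imwrite("pics/hz.png",im); print(im.shape)
```

```text
(600, 720, 3)
```

View pics/hz.png

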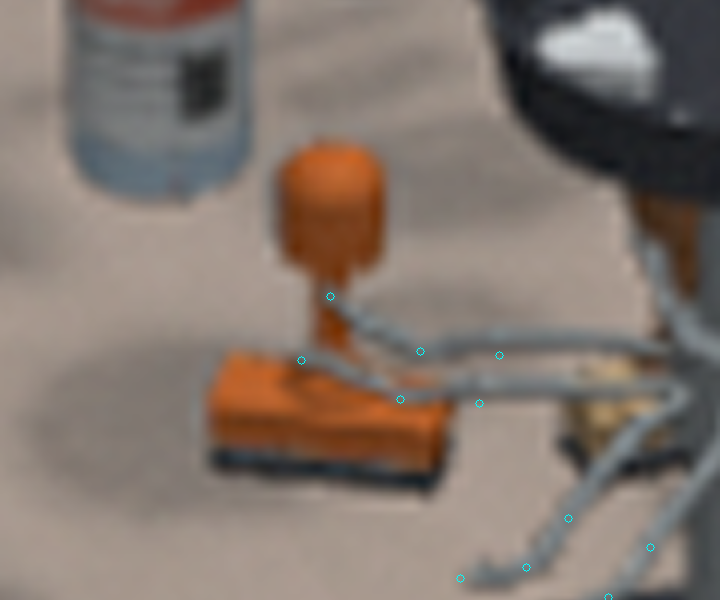

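```bash
cat >> ik.py <<'E'
A=np.array([.6445,-.0355])
def hook(phi,rr,zz): t=np.radians(phi); return np.array([A[0]+rr*np.cos(t),A[1]+rr*np.sin(t),zz])
E
python3 - <<'E'
from ik import *
import json
Rp=Ro.from_euler('xyz',[134.9,-.3,50.1],degrees=True).as_matrix(); pp=np.array([.5371,-.3647,.0518])
nv=Rp.T@(np.array([.512,-.3435,.064])-pp); print("neck in tool",nv); nv[0]=0; json.dump(nv.tolist(),open("nv.json","w"))
Rt=topt(0,45,33)
def T(N): return np.array(N)-Rt@nv
for r,z in ((.17,.145),(.13,.132),(.08,.132),(.08,.115)):
    t=T(hook(213,r,z)); print(r,z,t.round(4),ik(t,Rt[:,2]))
plan([(T(hook(213,.17,.15)),Rt,12)],1)
E
```

```text
neck in tool [ 0.00022739 -0.01455009 -0.03188312]
0.17 0.145 [ 0.5295 -0.1102  0.1327] (array([-33.6, -21.5, -32.4,  57.4,  40.5]), np.float64(0.0), True)
0.13 0.132 [ 0.563  -0.0884  0.1197] (array([-28.7, -19.7, -33. ,  51.4,  38.5]), np.float64(0.0), True)
0.08 0.132 [ 0.6049 -0.0612  0.1197] (array([-23.2, -16.9, -31.4,  46.4,  36. ]), np.float64(0.0), True)
0.08 0.115 [ 0.6049 -0.0612  0.1027] (array([-23.2, -16.4, -32.9,  44.4,  36. ]), np.float64(0.0), True)
[[1, [1.6, -1.0, -1.0], [0.0, 4.3, -4.3]], [1, [1.7, -0.8, -0.9], [0.0, 4.3, -4.3]], [1, [1.9, -0.7, -0.7], [0.0, 4.3, -4.3]], [1, [1.9, -0.6, -0.6], [0.0, 4.3, -4.3]], [1, [2.0, -0.4, -0.5], [0.0, 4.3, -4.3]], [1, [2.1, -0.3, -0.3], [0.0, 4.3, -4.3]], [1, [2.1, -0.1, -0.1], [0.0, 4.3, -4.3]], [1, [2.1, 0.1, 0.0], [0.0, 4.3, -4.3]], [1, [2.1, 0.2, 0.2], [0.0, 4.3, -4.3]], [1, [2.1, 0.4, 0.3], [0.0, 4.3, -4.3]], [1, [2.0, 0.5, 0.5], [0.0, 4.3, -4.3]], [1, [1.9, 0.7, 0.6], [0.0, 4.3, -4.3]]]
```

>>> play_rows(
  rows=[
    [1,[1.6,-1.0,-1.0],[0.0,4.3,-4.3]],
    [1,[1.7,-0.8,-0.9],[0.0,4.3,-4.3]],
    [1,[1.9,-0.7,-0.7],[0.0,4.3,-4.3]],
    [1,[1.9,-0.6,-0.6],[0.0,4.3,-4.3]],
    [1,[2.0,-0.4,-0.5],[0.0,4.3,-4.3]],
    [1,[2.1,-0.3,-0.3],[0.0,4.3,-4.3]],
    [1,[2.1,-0.1,-0.1],[0.0,4.3,-4.3]],
    [1,[2.1,0.1,0.0],[0.0,4.3,-4.3]],
    [1,[2.1,0.2,0.2],[0.0,4.3,-4.3]],
    [1,[2.1,0.4,0.3],[0.0,4.3,-4.3]],
    [1,[2.0,0.5,0.5],[0.0,4.3,-4.3]],
    [1,[1.9,0.7,0.6],[0.0,4.3,-4.3]],
  ],
)

```text
time: 19.85
ee_pos: [0.5164, -0.0972, 0.1205]
tcp_rot: [135.1, -1.4, 125.7]
wrist_force: [0.4, 0.1, -0.4]
opening: 0.0287
```

Run:
```python
from ik import *
import json
nv=np.array(json.load(open("nv.json")))
Rt=topt(0,45,33)
T=lambda N:np.array(N)-Rt@nv
p,Rc,o=state(); N=p+Rc@nv; print(p,o["tcp_rot"],o["opening"],"neck",N, "r,phi",np.hypot(*(N[:2]-A)),np.degrees(np.arctan2(*(N[:2]-A)[::-1])))
delta(T(hook(213,.16,.14)),Rt); delta(T(hook(213,.13,.132)),Rt)
c=camera("wrist"); crop(c,"w13.png",0,0,560,420,1,draw=[hook(213,.08,.115),N])
c=camera("scene"); crop(c,"s13.png",220,170,340,270,6)
```

```text
[ 0.51640942 -0.0972167   0.12050163] [135.12773403  -1.36755789 125.71743427] 0.028677652262347118 neck [ 0.48994595 -0.11660727  0.13282758] r,phi 0.1745432419426367 -152.31029464427078
shift cm [-1.85  1.46  0.37] turn [-0.16 -2.89  0.96]  |s| 2.4 |w| 3.0 q [-33.9 -20.6 -32.9  59.7  41.8 -62.1]
shift cm [-2.01  3.03  3.05] turn [-0.16 -2.89  0.96]  |s| 4.7 |w| 3.0 q [-33.9 -20.6 -32.9  59.7  41.8 -62.1]
```

View pics/w13.png

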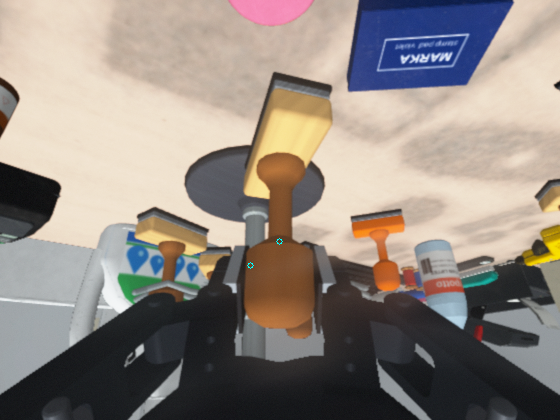

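View pics/s13.png

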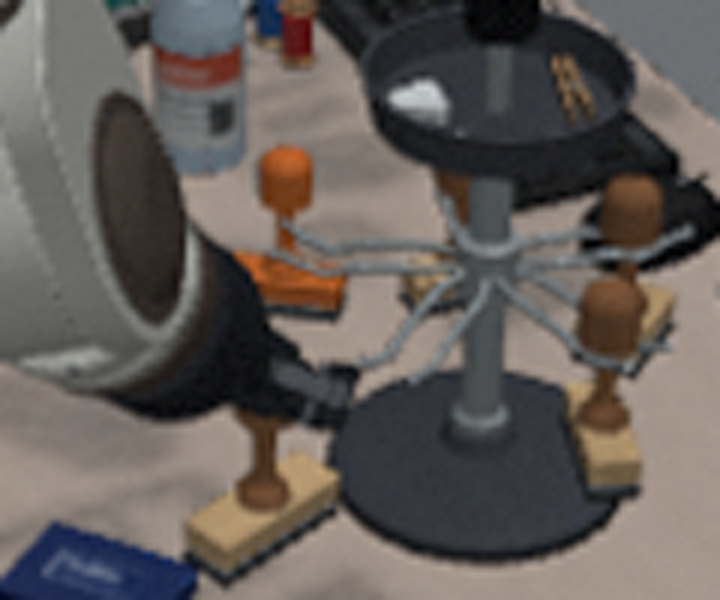

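>>> play_rows(
  rows=[
    [1,[-1,0.8,0.2],[0,-1.5,0.5]],
    [1,[-0.9,0.7,0.2],[0,-1.4,0.5]],
    [1,[0,0,0],[0,0,0]],
  ],
)

```text
time: 20.25
ee_pos: [0.5391, -0.1071, 0.1244]
tcp_rot: [135.4, -0.3, 122.2]
wrist_force: [-0.7, 0.4, -0.6]
opening: 0.0288
```

```bash
cat > chk.py <<'E'
from ik import *
import json,sys
nv=np.array(json.load(open("nv.json")))
phi,hd,tilt=float(sys.argv[1]),float(sys.argv[2]),float(sys.argv[3])
Rt=topt(0,tilt,hd); T=lambda N:np.array(N)-Rt@nv
p,Rc,o=state(); N=p+Rc@nv; t=np.radians(phi); d=N[:2]-A
print("neck rad",(d@[np.cos(t),np.sin(t)]).round(4),"lat",(d@[-np.sin(t),np.cos(t)]).round(4),"z",N[2].round(4),"F",o["wrist_force"].round(2),"open",o["opening"].round(4))
for a in sys.argv[4:]:
    r,z=map(float,a.split(",")); print(a); delta(T(hook(phi,r,z)),Rt)
E
python3 chk.py 213 33 45 .14,.132 .12,.132
```

```text
Traceback (most recent call last):
  File "chk.py", line 7, in <module>
    print("neck rad",(d@[np.cos(t),np.sin(t)]).round(4),"lat",(d@[-np.sin(t),np.cos(t)]).round(4),"z",N[2].round(4),"F",o["wrist_force"].round(2),"open",o["opening"].round(4))
                                                                                                                                                         ^^^^^^^^^^^^^^^^^^
AttributeError: 'float' object has no attribute 'round'
```

```bash
sed -i 's/o\["opening"\].round(4)/round(o["opening"],4)/' chk.py; python3 chk.py 213 33 45 .14,.132 .12,.132
```

```text
neck rad 0.1601 lat 0.0023 z 0.1368 F [-0.71  0.38 -0.65] open 0.0288
.14,.132
shift cm [0.29 1.11 1.75] turn [-0.39  0.33 -0.79]  |s| 2.1 |w| 0.9 q [-32.3 -21.  -33.1  55.1  39.5 -56.1]
.12,.132
shift cm [0.32 2.54 3.15] turn [-0.39  0.33 -0.79]  |s| 4.1 |w| 0.9 q [-32.3 -21.  -33.1  55.1  39.5 -56.1]
```

>>> play_rows(
  rows=[
    [1,[0.3,0.9,1.1],[-0.4,0.3,-0.8]],
    [1,[0,0.9,1.1],[0,0,0]],
    [1,[0,0.8,0.9],[0,0,0]],
    [1,[0,0,0],[0,0,0]],
  ],
)

```text
time: 20.65
ee_pos: [0.5705, -0.0833, 0.118]
tcp_rot: [135.1, -0.1, 122.6]
wrist_force: [-0.7, 0.3, -0.3]
opening: 0.0292
```

```bash
python3 chk.py 213 33 45 .12,.132 .08,.132
python3 - <<'E'
from ik import *
D=[hook(213,.104,.125),hook(213,.08,.115)]
c=camera("scene"); crop(c,"s14.png",240,180,340,260,7,draw=D)
c=camera("side"); crop(c,"s14b.png",240,180,340,260,7,draw=D)
E
```

```text
neck rad 0.1209 lat -0.0004 z 0.1303 F [-0.68  0.32 -0.35] open 0.0292
.12,.132
shift cm [-0.02  0.19 -0.05] turn [-0.09  0.19 -0.39]  |s| 0.2 |w| 0.4 q [-27.6 -19.6 -33.3  50.   37.8 -51. ]
.08,.132
shift cm [0.01 3.02 2.77] turn [-0.09  0.19 -0.39]  |s| 4.1 |w| 0.4 q [-27.6 -19.6 -33.3  50.   37.8 -51. ]
```

View pics/s14.png

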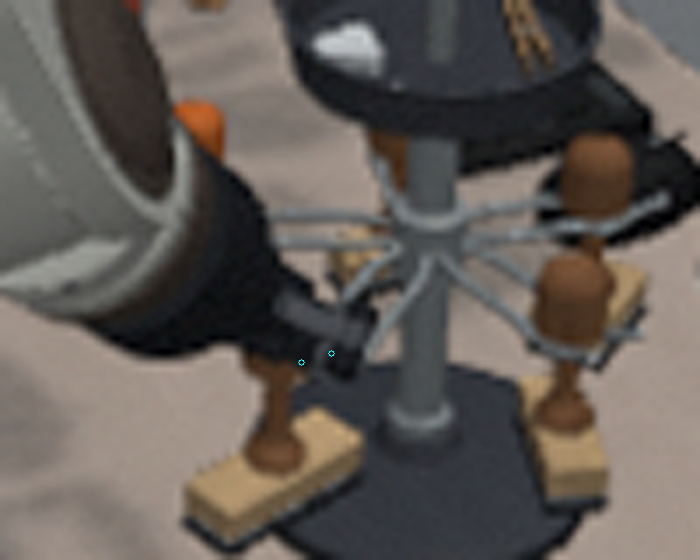

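View pics/s14b.png

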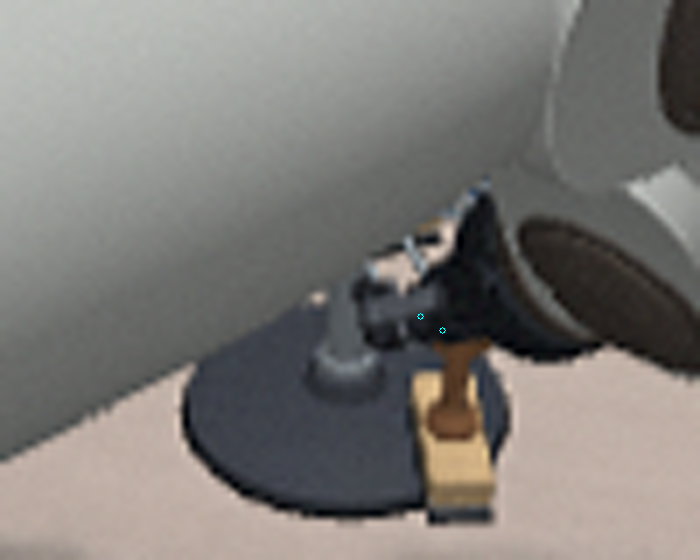

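>>> play_rows(
  rows=[
    [1,[0,0.9,0.6],[0,0.2,-0.4]],
    [1,[0,0.8,0.7],[0,0,0]],
    [1,[0,0.7,0.7],[0,0,0]],
    [1,[0,0.6,0.6],[0,0,0]],
    [1,[0,0,0],[0,0,0]],
  ],
)

```text
time: 21.25
ee_pos: [0.6059, -0.0614, 0.1215]
tcp_rot: [135.1, 0.0, 122.9]
wrist_force: [0.9, 0.4, -2.3]
opening: 0.029
```

```bash
python3 chk.py 213 33 45 .08,.132 .08,.115
python3 - <<'E'
from ik import *
D=[hook(213,.104,.125),hook(213,.08,.115)]
c=camera("scene"); crop(c,"s15.png",240,180,340,260,7,draw=D)
c=camera("wrist"); crop(c,"w15.png",0,0,560,420,1,draw=D)
E
```

```text
neck rad 0.0793 lat 0.0006 z 0.1338 F [ 0.94  0.43 -2.26] open 0.029
.08,.132
shift cm [ 0.07 -0.17  0.08] turn [-0.09  0.05 -0.02]  |s| 0.2 |w| 0.1 q [-23.2 -17.  -31.4  46.5  35.9 -46.5]
.08,.115
shift cm [ 0.07 -1.37  1.28] turn [-0.09  0.05 -0.02]  |s| 1.9 |w| 0.1 q [-23.2 -17.  -31.4  46.5  35.9 -46.5]
```

View pics/s15.png

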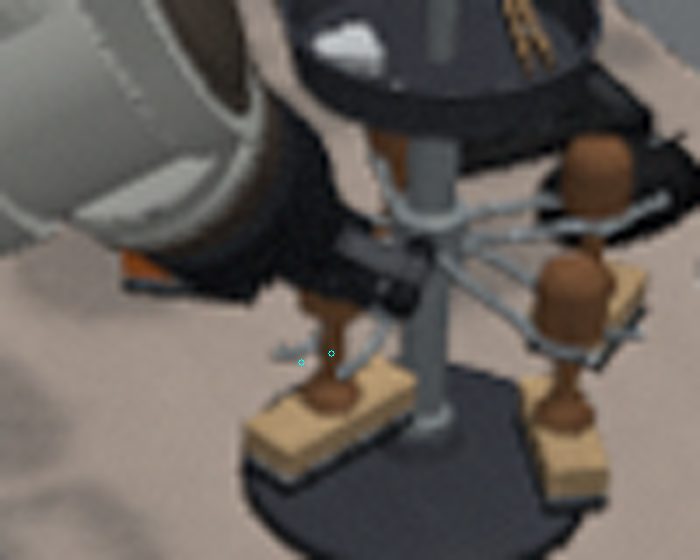

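View pics/w15.png

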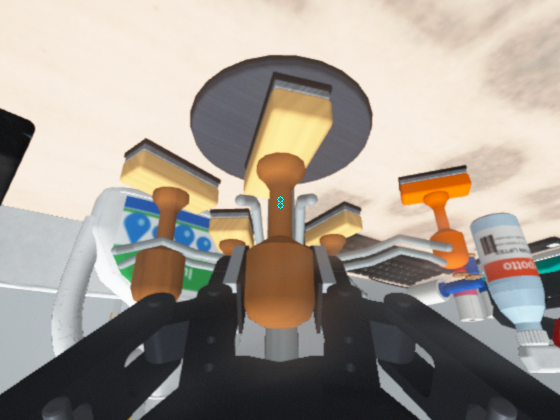

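>>> play_rows(
  rows=[
    [1,[0.1,-0.5,0.5],[0,0,0]],
    [1,[0,-0.5,0.5],[0,0,0]],
    [1,[0,-0.4,0.3],[0,0,0]],
    [1,[0,0,0],[0,0,0]],
  ],
)

```text
time: 21.75
ee_pos: [0.6054, -0.0619, 0.1038]
tcp_rot: [134.8, 0.2, 123.0]
wrist_force: [1.4, -0.1, 0.3]
opening: 0.0288
```

```bash
python3 chk.py 213 33 45 .08,.115
```

```text
neck rad 0.08 lat 0.0007 z 0.1159 F [ 1.44 -0.08  0.29] open 0.0288
.08,.115
shift cm [ 0.08 -0.08  0.07] turn [0.18 0.18 0.13]  |s| 0.1 |w| 0.3 q [-23.3 -16.7 -33.3  44.   36.  -46.6]
```

>>> play_rows(
  rows=[
    [1,[0,-0.1,0.1],[0,0,0]],
    [0.55,[0,0,0],[0,0,0]],
    [0.45,[0,0,0],[0,0,0]],
    [0.45,[0,0,0],[0,0,0]],
    [0.45,[0,0,0],[0,0,0]],
  ],
)

```text
time: 22.25
ee_pos: [0.6048, -0.0623, 0.1014]
tcp_rot: [134.8, 0.2, 122.9]
wrist_force: [-0.4, 0.2, -0.6]
opening: 0.0469
```

```bash
python3 chk.py 213 33 45 .08,.115;  python3 - <<'E'
from ik import *
D=[hook(213,.104,.125),hook(213,.08,.115)]
c=camera("scene"); crop(c,"s16.png",240,180,340,260,7)
c=camera("wrist"); crop(c,"w16.png",0,0,560,420,1)
E
```

```text
neck rad 0.0807 lat 0.0008 z 0.1136 F [-0.4   0.19 -0.59] open 0.0469
.08,.115
shift cm [ 0.09  0.14 -0.04] turn [0.16 0.2  0.06]  |s| 0.2 |w| 0.3 q [-23.4 -16.7 -33.6  43.8  36.1 -46.6]
```

View pics/s16.png

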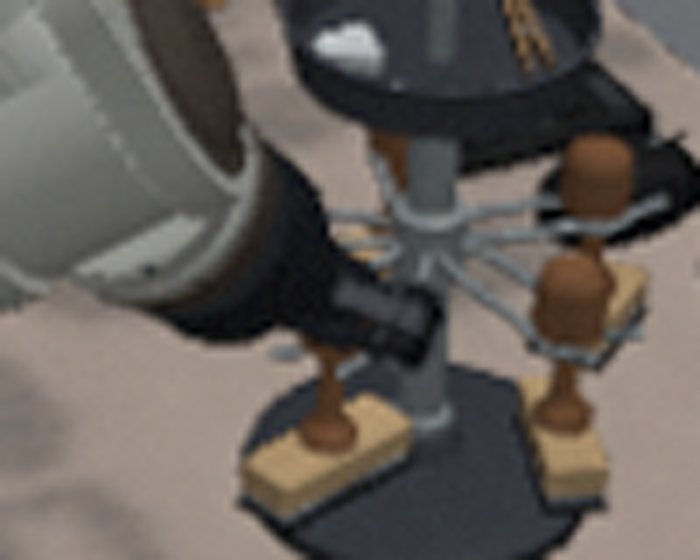

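View pics/w16.png

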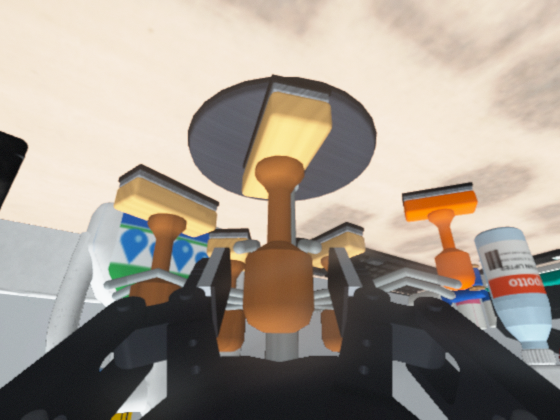

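>>> play_rows(
  rows=[
    [0.45,[0,0,-1],[0,0,0]],
    [0.45,[0,0,-1.5],[0,0,0]],
    [0.45,[0,0,-2],[0,0,0]],
    [0.45,[0,0,-2],[0,0,0]],
    [0.3,[0,0,-2],[0,0,0]],
    [0.2,[0,0,-2],[0,0,0]],
    [0,[0,0,-1],[0,0,0]],
  ],
)

```text
time: 23.05
ee_pos: [0.5313, -0.1075, 0.1872]
tcp_rot: [134.9, 0.1, 123.0]
wrist_force: [0.2, -0.7, 0.1]
opening: 0.0803
```

Run:
```python
from ik import *
p,Rc,o=state(); print(p,o["tcp_rot"],o["q"].round(1))
D=[hook(213,.08,.115),hook(141,.08,.115),hook(141,.104,.125)]
c=camera("scene"); crop(c,"s17.png",230,170,340,260,7,draw=D)
c=camera("wrist"); crop(c,"w17.png",0,0,560,420,1,draw=D)
Sq=np.array([.4435,.2575,.078])
for t in (40,45):
  for hd in (-20,-10,0,10,20):
    R_=topt(0,t,hd); print(t,hd,ik(tcp(Sq,R_),R_[:,2],(30,-20,-20,60,0)),ik(tcp(Sq,R_)-R_[:,2]*.1,R_[:,2],(30,-20,-20,60,0)))
```

```text
[ 0.53134944 -0.10745878  0.18723273] [134.87140363   0.14893369 123.02516891] [-33.2 -22.4 -27.3  62.9  40.4 -58.1]
40 -20 (array([ 47.9, -16.2, -36.3,  52.4, -36.6]), np.float64(0.0), True) (array([ 56.4, -19.3, -29.6,  68.6, -38.7]), np.float64(0.0), True)
40 -10 (array([ 46. , -23. , -42. ,  45.9, -32.2]), np.float64(0.0), True) (array([ 54.4, -28.6, -36.5,  62.1, -35.4]), np.float64(0.0), True)
40 0 (array([ 43.2, -29. , -46.7,  40.9, -26.1]), np.float64(0.0), True) (array([ 50.8, -37.3, -42.3,  57.1, -29.9]), np.float64(0.0), True)
40 10 (array([ 39.5, -33.8, -50.1,  37.5, -18.4]), np.float64(0.0), True) (array([ 45.4, -44.9, -46.7,  53.8, -21.9]), np.float64(0.0), True)
40 20 (array([ 35.1, -36.9, -52.3,  35.6,  -9.6]), np.float64(0.0), True) (array([ 38.4, -50.1, -49.5,  52. , -11.7]), np.float64(0.0), False)
45 -20 (array([ 50.1, -16.8, -38.7,  49.3, -41.7]), np.float64(0.0), True) (array([ 59.6, -19.3, -31.9,  67.2, -44.1]), np.float64(0.0), True)
45 -10 (array([ 48.1, -24.7, -45.2,  41.6, -36.9]), np.float64(0.0), True) (array([ 57.7, -30.1, -39.8,  59.5, -40.9]), np.float64(0.0), True)
45 0 (array([ 45. , -31.7, -50.6,  35.9, -30. ]), np.float64(0.0), True) (array([ 54. , -40.8, -46.7,  53.7, -34.9]), np.float64(0.0), True)
45 10 (array([ 40.9, -37.5, -54.6,  32.2, -21.3]), np.float64(0.0), True) (array([ 48.1, -50.2, -51.9,  50.1, -25.9]), np.float64(0.0), False)
45 20 (array([ 35.8, -41.3, -57. ,  30.4, -11.1]), np.float64(0.0), True) (array([ 40. , -57. , -55.2,  48.6, -14. ]), np.float64(0.0), False)
```

View pics/s17.png

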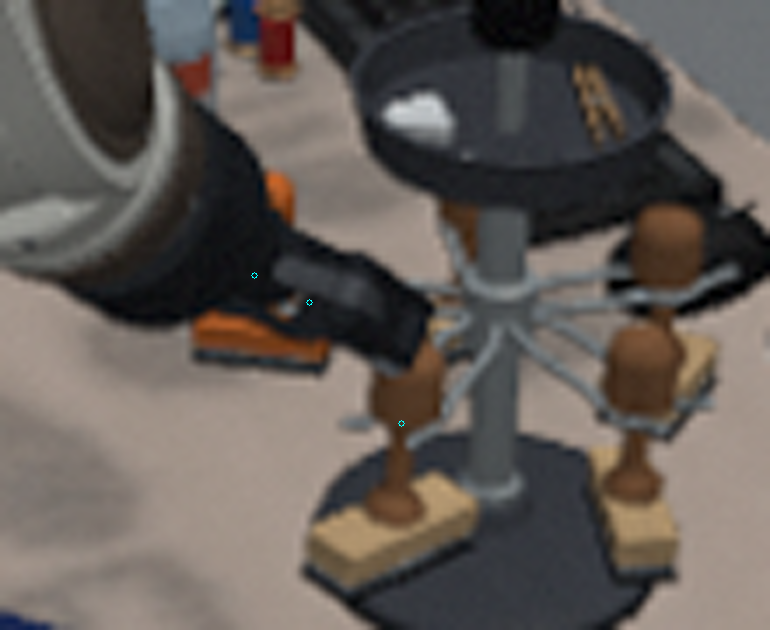

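View pics/w17.png

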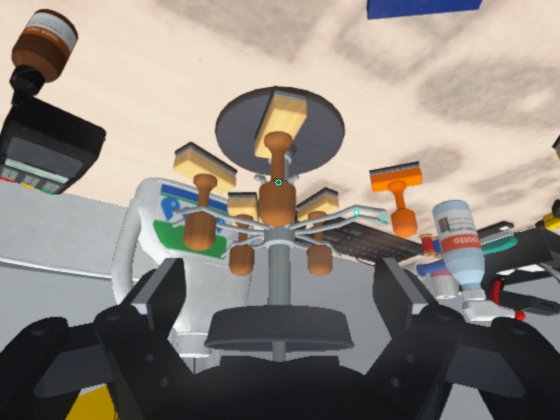

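Run:
```python
from ik import *
Sq=np.array([.4435,.2575,.078])
R0=topt(0,45,0); R1=topt(0,45,16)
pre=tcp(Sq,R0)+[-.03,0,.11]; v=[.45,.0,.25]
print(pre,ik(pre,R0[:,2],(40,-30,-40,40,-30)),ik(np.array(v),R1[:,2],(0,-30,-30,40,-10)))
plan([(v,R1,5),(pre,R0,9)])
c=camera("scene"); print("gun",onz(c,(210.6,192),.01),onz(c,(200,180),.02))
```

```text
[0.44673402 0.2575     0.15476598] (array([ 48.5, -37.5, -41.2,  52.8, -32. ]), np.float64(0.0), True) (array([-14.2, -53.7, -38.5,  64.4,  20.8]), np.float64(0.0), False)
[[0, [2.7, 0.8, -1.0], [0.0, -2.4, 2.4]], [0, [2.7, 0.6, -1.1], [0.0, -2.4, 2.4]], [0, [2.7, 0.5, -1.3], [0.0, -2.4, 2.4]], [0, [2.6, 0.4, -1.4], [0.0, -2.4, 2.4]], [0, [2.6, 0.3, -1.5], [0.0, -2.4, 2.4]], [0, [2.8, -0.2, 1.3], [0.0, -1.2, 1.3]], [0, [2.8, -0.3, 1.2], [0.0, -1.2, 1.3]], [0, [2.8, -0.3, 1.2], [0.0, -1.2, 1.3]], [0, [2.8, -0.4, 1.1], [0.0, -1.2, 1.3]], [0, [2.8, -0.5, 1.0], [0.0, -1.2, 1.3]], [0, [2.8, -0.5, 1.0], [0.0, -1.2, 1.3]], [0, [2.8, -0.6, 0.9], [0.0, -1.2, 1.3]]]
[[0, [2.8, -0.7, 0.9], [0.0, -1.2, 1.3]], [0, [2.8, -0.7, 0.8], [0.0, -1.2, 1.3]]]
gun [0.503081   0.37807118 0.01      ] [0.49075902 0.46306217 0.02      ]
```

Run:
```python
from ik import *
Sq=np.array([.4435,.2575,.078])
R0=topt(0,45,0); R1=topt(0,20,12); R2=topt(0,25,0)
pre=tcp(Sq,R0)+[-.02,0,.10]; v=np.array([.46,.0,.25]); v2=np.array([.46,.15,.22])
print(pre,ik(pre,R0[:,2],(40,-30,-40,40,-30)),ik(v,R1[:,2],(0,-30,-30,40,-10)),ik(v2,R2[:,2],(0,-30,-30,40,-10)))
plan([(v,R1,6),(v2,R2,6),(pre,R0,5)])
```

```text
[0.45673402 0.2575     0.14476598] (array([ 47.3, -36.5, -41.9,  50.5, -31.3]), np.float64(0.0), True) (array([ -3.5, -26.9, -14.7,  82.8,   5.3]), np.float64(0.0), True) (array([ 24.5, -28.9, -20.9,  75. , -10.1]), np.float64(0.0), True)
[[0, [2.2, 0.7, -0.8], [4.1, -1.9, 3.0]], [0, [2.2, 0.6, -0.9], [4.1, -1.9, 3.0]], [0, [2.2, 0.4, -1.0], [4.1, -1.9, 3.0]], [0, [2.1, 0.2, -1.1], [4.1, -1.9, 3.0]], [0, [2.1, 0.0, -1.2], [4.1, -1.9, 3.0]], [0, [2.1, -0.2, -1.2], [4.1, -1.9, 3.0]], [0, [2.4, 0.3, 0.7], [-0.8, -0.8, 1.8]], [0, [2.4, 0.2, 0.6], [-0.8, -0.8, 1.8]], [0, [2.5, 0.1, 0.6], [-0.8, -0.8, 1.8]], [0, [2.5, 0.1, 0.6], [-0.8, -0.8, 1.8]], [0, [2.5, 0.0, 0.5], [-0.8, -0.8, 1.8]], [0, [2.5, -0.1, 0.5], [-0.8, -0.8, 1.8]]]
[[0, [2.1, -0.7, 1.3], [-4.0, 0.0, 0.0]], [0, [2.1, -0.8, 1.3], [-4.0, 0.0, 0.0]], [0, [2.1, -0.9, 1.2], [-4.0, 0.0, 0.0]], [0, [2.1, -0.9, 1.1], [-4.0, 0.0, 0.0]], [0, [2.1, -1.0, 1.1], [-4.0, 0.0, 0.0]]]
```

>>> play_rows(
  rows=[
    [0,[2.2,0.7,-0.8],[4.1,-1.9,3.0]],
    [0,[2.2,0.6,-0.9],[4.1,-1.9,3.0]],
    [0,[2.2,0.4,-1.0],[4.1,-1.9,3.0]],
    [0,[2.1,0.2,-1.1],[4.1,-1.9,3.0]],
    [0,[2.1,0.0,-1.2],[4.1,-1.9,3.0]],
    [0,[2.1,-0.2,-1.2],[4.1,-1.9,3.0]],
    [0,[2.4,0.3,0.7],[-0.8,-0.8,1.8]],
    [0,[2.4,0.2,0.6],[-0.8,-0.8,1.8]],
    [0,[2.5,0.1,0.6],[-0.8,-0.8,1.8]],
    [0,[2.5,0.1,0.6],[-0.8,-0.8,1.8]],
    [0,[2.5,0.0,0.5],[-0.8,-0.8,1.8]],
    [0,[2.5,-0.1,0.5],[-0.8,-0.8,1.8]],
  ],
)

```text
time: 24.4
ee_pos: [0.4608, 0.161, 0.2148]
tcp_rot: [155.6, 0.5, 88.5]
wrist_force: [1.1, -0.6, -0.3]
opening: 0.0855
```

Run:
```python
from ik import *
Sq=np.array([.4435,.2575,.078])
p,Rc,o=state(); print(p,o["tcp_rot"],o["q"].round(1))
R0=topt(0,45,0)
pre=tcp(Sq,R0)+[-.02,0,.10]
plan([(pre,R0,5)])
c=camera("wrist"); crop(c,"w18.png",0,0,560,420,1,draw=[Sq])
```

```text
[0.46076496 0.16103006 0.21477517] [155.55273822   0.48966027  88.47487137] [ 26.7 -27.2 -20.3  75.2 -11.7  25.8]
[[0, [1.9, -0.7, 1.2], [-4.1, 0.3, -0.2]], [0, [1.9, -0.8, 1.2], [-4.1, 0.3, -0.2]], [0, [1.9, -0.8, 1.1], [-4.1, 0.3, -0.2]], [0, [1.9, -0.9, 1.1], [-4.1, 0.3, -0.2]], [0, [1.9, -1.0, 1.0], [-4.1, 0.3, -0.2]]]
```

View pics/w18.png

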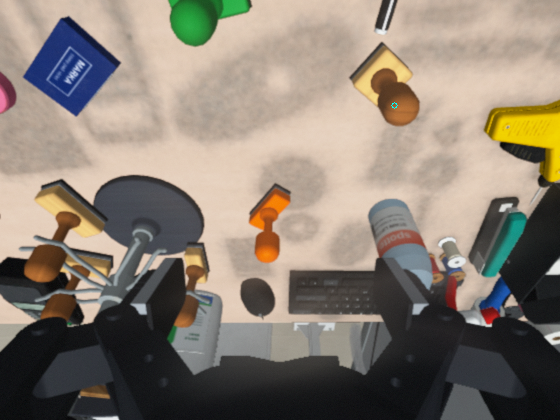

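>>> play_rows(
  rows=[
    [0,[1.9,-0.7,1.2],[-4.1,0.3,-0.2]],
    [0,[1.9,-0.8,1.2],[-4.1,0.3,-0.2]],
    [0,[1.9,-0.8,1.1],[-4.1,0.3,-0.2]],
    [0,[1.9,-0.9,1.1],[-4.1,0.3,-0.2]],
    [0,[1.9,-1.0,1.0],[-4.1,0.3,-0.2]],
    [0,[0,0,0],[0,0,0]],
  ],
)

```text
time: 25.05
ee_pos: [0.4545, 0.2655, 0.1351]
tcp_rot: [134.5, -0.2, 90.5]
wrist_force: [-0.7, -0.2, -0.4]
opening: 0.0854
```

Run:
```python
from ik import *
Sq=np.array([.4435,.2575,.078])
p,Rc,o=state(); print(p,o["tcp_rot"],o["q"].round(1))
R0=topt(0,45,0)
delta(tcp(Sq,R0)+[0,0,.05],R0);delta(tcp(Sq,R0),R0)
c=camera("wrist"); crop(c,"w19.png",0,0,560,420,1,draw=[Sq,Sq+[0,0,.017],Sq-[0,0,.04]])
```

```text
[0.45446383 0.26552685 0.1351463 ] [134.50617507  -0.21141909  90.49512376] [ 48.4 -36.5 -43.3  48.8 -31.9  37.9]
shift cm [-0.84 -1.32  4.41] turn [ 0.49 -0.5   0.2 ]  |s| 4.7 |w| 0.7 q [ 48.4 -36.5 -43.3  48.8 -31.9  37.9]
shift cm [-0.86 -4.89  7.92] turn [ 0.49 -0.5   0.2 ]  |s| 9.3 |w| 0.7 q [ 48.4 -36.5 -43.3  48.8 -31.9  37.9]
```

View pics/w19.png

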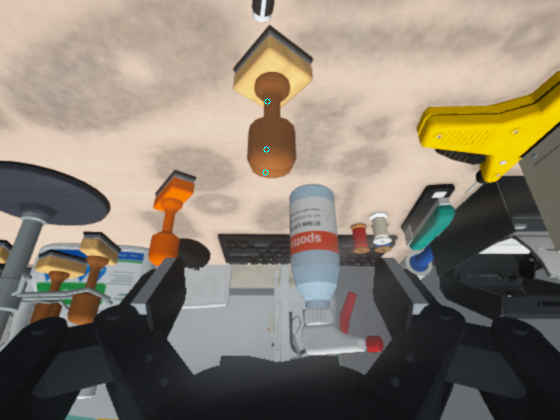

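>>> play_rows(
  rows=[
    [0,[-0.3,-0.9,1.8],[0.5,-0.5,0.2]],
    [0,[-0.2,-1.0,1.8],[0,0,0]],
    [0,[0,-1.0,1.5],[0,0,0]],
    [0,[0,-1.0,1.4],[0,0,0]],
    [0,[0,-0.8,1.2],[0,0,0]],
    [0,[0,0,0],[0,0,0]],
  ],
)

```text
time: 25.7
ee_pos: [0.481, 0.2614, 0.0548]
tcp_rot: [135.0, -0.5, 89.9]
wrist_force: [0.4, -0.0, -0.4]
opening: 0.0857
```

Run:
```python
from ik import *
Sq=np.array([.4435,.2605,.079])
p,Rc,o=state(); print(p,o["tcp_rot"],o["wrist_force"])
R0=topt(0,45,0)
delta(tcp(Sq,R0),R0)
c=camera("wrist"); crop(c,"w20.png",0,0,560,420,1,draw=[Sq])
```

```text
[0.48103774 0.26144175 0.05477978] [135.0372219   -0.4992236   89.86287765] [ 0.36293339 -0.0201804  -0.36717618]
shift cm [-0.1  -0.94  0.33] turn [-0.04 -0.26 -0.45]  |s| 1.0 |w| 0.5 q [ 44.8 -31.5 -49.5  36.5 -29.7  35.5]
```

View pics/w20.png

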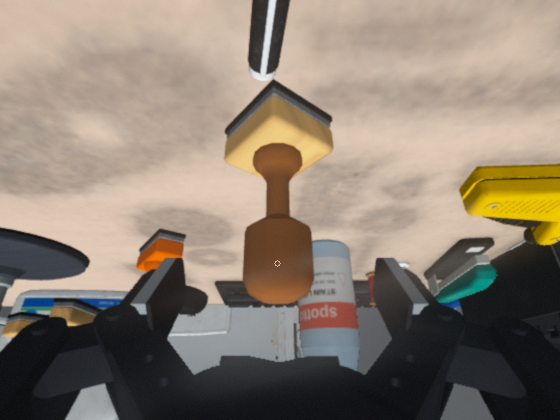

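>>> play_rows(
  rows=[
    [0,[-0.1,-0.6,0.2],[0,-0.3,-0.4]],
    [0.2,[0,-0.4,0.2],[0,0,0]],
    [0.4,[0,0,0],[0,0,0]],
    [0.7,[0,0,0],[0,0,0]],
    [1,[0,0,0],[0,0,0]],
    [1,[0,0,0],[0,0,0]],
    [1,[0,0,0],[0,0,0]],
  ],
)

```text
time: 26.45
ee_pos: [0.4783, 0.2621, 0.0508]
tcp_rot: [134.8, -0.3, 89.9]
wrist_force: [-0.2, 0.1, -0.7]
opening: 0.0288
```

Run:
```python
from ik import *
import json
Sq=np.array([.4435,.2605,.079])
p,Rc,o=state(); print(p,o["tcp_rot"],o["wrist_force"],o["opening"])
R0=topt(0,45,0)
delta(tcp(Sq,R0),R0)
nv=Rc.T@(np.array([Sq[0],Sq[1],.058])-p); print(nv); nv[0]=0; json.dump(nv.tolist(),open("nv.json","w"))
c=camera("wrist"); crop(c,"w21.png",0,0,560,420,1,draw=[Sq])
```

```text
[0.47830322 0.26208901 0.05076001] [134.78300658  -0.26527739  89.91847398] [-0.19818284  0.06363524 -0.73186   ] 0.02879120513545997
shift cm [-0.16 -0.46  0.24] turn [ 0.22 -0.13 -0.25]  |s| 0.5 |w| 0.4 q [ 45.4 -31.5 -50.1  36.1 -30.2  35.7]
[-0.00160499 -0.01937047 -0.0298063 ]
```

View pics/w21.png

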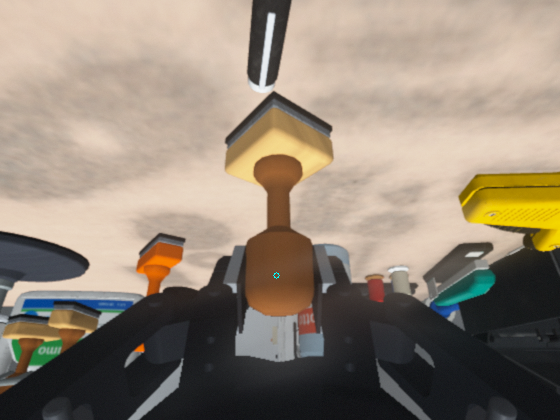

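>>> play_rows(
  rows=[
    [1,[0,0.7,-0.7],[0,0,0]],
    [1,[0,1,-1],[0,0,0]],
    [1,[0,1.5,-1.5],[0,0,0]],
    [1,[0,1.5,-1.5],[0,0,0]],
    [1,[0,1.3,-1.3],[0,0,0]],
    [1,[0,0,0],[0,0,0]],
  ],
)

```text
time: 27.1
ee_pos: [0.4777, 0.2613, 0.1412]
tcp_rot: [134.8, -0.3, 89.9]
wrist_force: [-0.4, -0.4, -0.5]
opening: 0.0289
```

Run:
```python
from ik import *
import json
nv=np.array(json.load(open("nv.json")))
p,Rc,o=state(); print(p,o["tcp_rot"],o["wrist_force"],o["opening"],(p+Rc@nv))
Rt=topt(0,45,-39)
T=lambda N:np.array(N)-Rt@nv
print(ik(T(hook(141,.17,.15)),Rt[:,2]))
plan([(T(hook(141,.17,.15)),Rt,10)],1)
```

```text
[0.47765161 0.26130021 0.14123509] [134.79110328  -0.25145729  89.91670854] [-0.35619453 -0.36141605 -0.52853152] 0.028882329915055755 [0.4428517  0.26131897 0.14848744]
(array([ 26.9, -22. , -31.7,  58.1, -40.2]), np.float64(0.0), True)
[[1, [-2.1, 0.5, 0.4], [0.0, -2.8, 2.7]], [1, [-2.1, 0.6, 0.5], [0.0, -2.8, 2.7]], [1, [-2.0, 0.6, 0.6], [0.0, -2.8, 2.7]], [1, [-1.9, 0.7, 0.7], [0.0, -2.8, 2.7]], [1, [-1.9, 0.8, 0.8], [0.0, -2.8, 2.7]], [1, [-1.8, 0.9, 0.9], [0.0, -2.8, 2.7]], [1, [-1.7, 1.0, 1.0], [0.0, -2.8, 2.7]], [1, [-1.6, 1.1, 1.1], [0.0, -2.8, 2.7]], [1, [-1.5, 1.2, 1.1], [0.0, -2.8, 2.7]], [1, [-1.4, 1.2, 1.2], [0.0, -2.8, 2.7]]]
```

>>> play_rows(
  rows=[
    [1,[-2.1,0.5,0.4],[0.0,-2.8,2.7]],
    [1,[-2.1,0.6,0.5],[0.0,-2.8,2.7]],
    [1,[-2.0,0.6,0.6],[0.0,-2.8,2.7]],
    [1,[-1.9,0.7,0.7],[0.0,-2.8,2.7]],
    [1,[-1.9,0.8,0.8],[0.0,-2.8,2.7]],
    [1,[-1.8,0.9,0.9],[0.0,-2.8,2.7]],
    [1,[-1.7,1.0,1.0],[0.0,-2.8,2.7]],
    [1,[-1.6,1.1,1.1],[0.0,-2.8,2.7]],
    [1,[-1,0.8,0.8],[0.0,-2.8,2.7]],
    [1,[0,0,0],[0,-1,1]],
  ],
)

```text
time: 28.1
ee_pos: [0.5285, 0.0689, 0.1369]
tcp_rot: [134.9, 0.5, 52.1]
wrist_force: [0.5, -0.1, -1.5]
opening: 0.0286
```

```bash
python3 chk.py 141 -39 45 .15,.14
python3 - <<'E'
from ik import *
D=[hook(141,.104,.125),hook(141,.08,.115)]
c=camera("wrist"); crop(c,"w22.png",0,0,560,420,1,draw=D)
c=camera("scene"); crop(c,"s22.png",220,170,340,270,6,draw=D)
E
```

```text
neck rad 0.1906 lat -0.0075 z 0.1442 F [ 0.49 -0.08 -1.49] open 0.0286
.15,.14
shift cm [-0.89  2.55  3.17] turn [ 0.1  -0.44  1.17]  |s| 4.2 |w| 1.3 q [ 30.  -21.8 -32.2  59.2 -41.2  59.9]
```

View pics/w22.png

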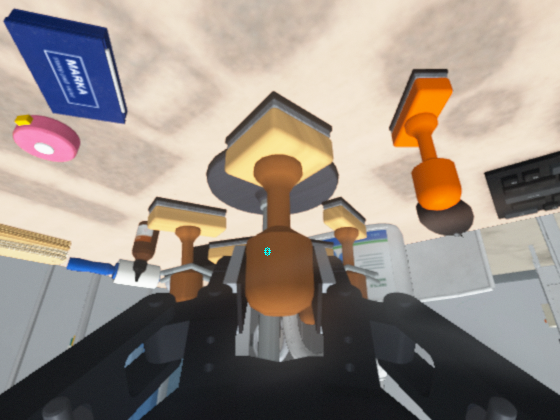

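View pics/s22.png

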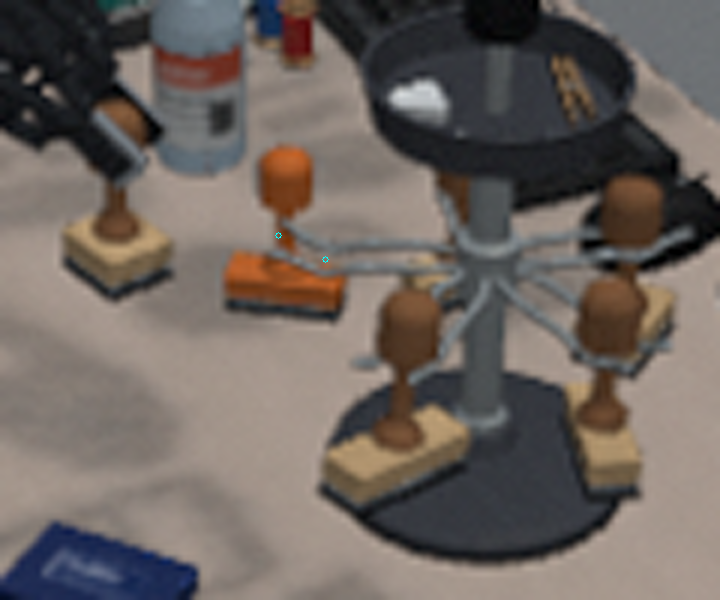

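>>> play_rows(
  rows=[
    [1,[-0.5,0.9,1.0],[0,-0.4,1.1]],
    [1,[-0.4,0.9,1.1],[0,0,0]],
    [1,[0,0.8,1.0],[0,0,0]],
    [1,[0,0,0],[0,0,0]],
  ],
)

```text
time: 28.6
ee_pos: [0.5544, 0.0382, 0.1309]
tcp_rot: [135.0, 0.2, 51.6]
wrist_force: [-0.4, 0.1, -1.6]
opening: 0.0286
```

```bash
python3 chk.py 141 -39 45 .12,.133
```

```text
neck rad 0.1512 lat -0.0002 z 0.1383 F [-0.35  0.09 -1.6 ] open 0.0286
.12,.133
shift cm [-0.09  1.84  2.58] turn [-0.02 -0.31  0.57]  |s| 3.2 |w| 0.7 q [ 24.6 -21.5 -33.1  54.1 -39.1  54.1]
```

>>> play_rows(
  rows=[
    [1,[-0.1,0.6,0.9],[0,-0.3,0.6]],
    [1,[0,0.7,0.9],[0,0,0]],
    [1,[0,0.6,0.8],[0,0,0]],
    [1,[0,0,0],[0,0,0]],
  ],
)

```text
time: 29.0
ee_pos: [0.5797, 0.0169, 0.125]
tcp_rot: [135.0, -0.0, 51.1]
wrist_force: [0.0, 0.1, 0.0]
opening: 0.0288
```

```bash
python3 chk.py 141 -39 45 .12,.133 .08,.132
python3 - <<'E'
from ik import *
D=[hook(141,.104,.125),hook(141,.08,.115)]
c=camera("wrist"); crop(c,"w23.png",0,0,560,420,1,draw=D)
c=camera("scene"); crop(c,"s23.png",240,180,340,260,7,draw=D)
E
```

```text
neck rad 0.1181 lat 0.0001 z 0.1324 F [0.01 0.08 0.03] open 0.0288
.12,.133
shift cm [ 0.01 -0.09 -0.18] turn [-0.04 -0.09  0.05]  |s| 0.2 |w| 0.1 q [ 20.7 -19.7 -32.7  50.1 -37.5  50.4]
.08,.132
shift cm [0.   2.67 2.72] turn [-0.04 -0.09  0.05]  |s| 3.8 |w| 0.1 q [ 20.7 -19.7 -32.7  50.1 -37.5  50.4]
```

View pics/w23.png

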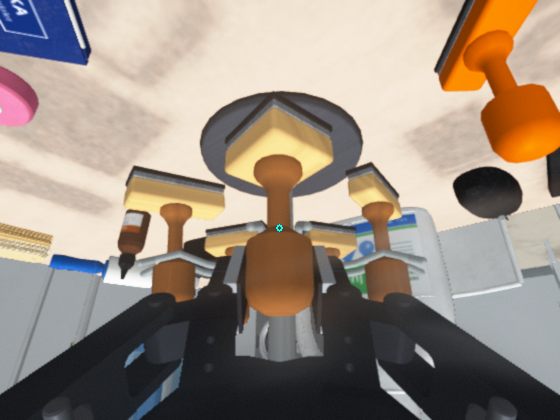

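View pics/s23.png

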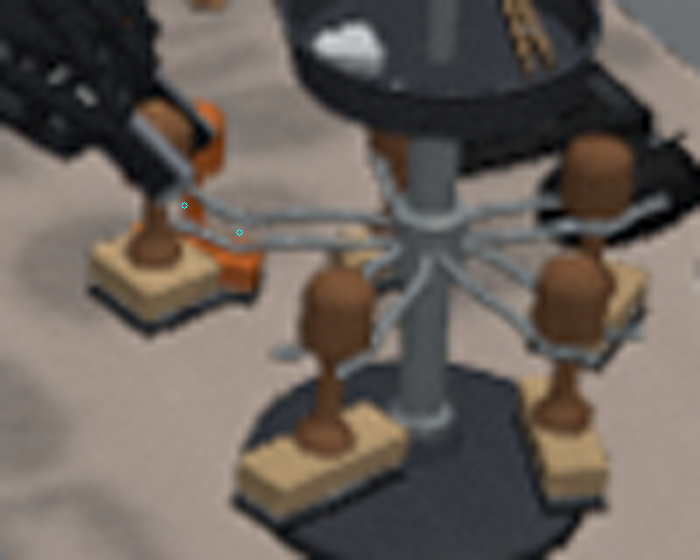

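>>> play_rows(
  rows=[
    [1,[0,0.7,0.6],[0,0,0]],
    [1,[0,0.7,0.7],[0,0,0]],
    [1,[0,0.7,0.7],[0,0,0]],
    [1,[0,0.6,0.6],[0,0,0]],
    [1,[0,0,0],[0,0,0]],
  ],
)

```text
time: 29.6
ee_pos: [0.6111, -0.0077, 0.1264]
tcp_rot: [135.0, -0.0, 51.2]
wrist_force: [-0.5, -0.5, -0.3]
opening: 0.0289
```

```bash
python3 chk.py 141 -39 45 .08,.132 .08,.115
python3 - <<'E'
from ik import *
D=[hook(141,.104,.125),hook(141,.08,.115)]
c=camera("wrist"); crop(c,"w24.png",0,0,560,420,1,draw=D)
c=camera("scene"); crop(c,"s24.png",240,180,340,260,7,draw=D)
E
```

```text
neck rad 0.0782 lat -0.0005 z 0.1338 F [-0.51 -0.54 -0.27] open 0.0289
.08,.132
shift cm [-0.06 -0.25 -0.  ] turn [-0.02 -0.15  0.08]  |s| 0.3 |w| 0.2 q [ 16.4 -17.3 -31.2  46.4 -35.5  45.6]
.08,.115
shift cm [-0.06 -1.45  1.2 ] turn [-0.02 -0.15  0.08]  |s| 1.9 |w| 0.2 q [ 16.4 -17.3 -31.2  46.4 -35.5  45.6]
```

View pics/w24.png

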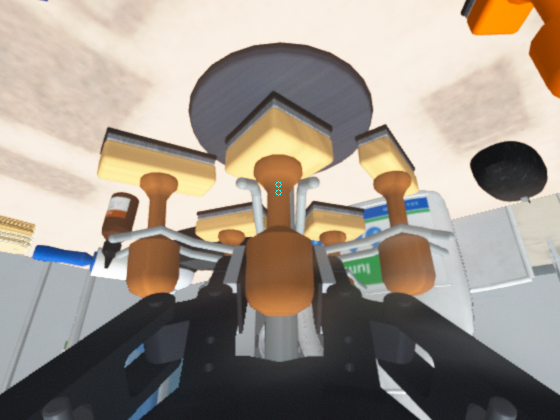

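View pics/s24.png

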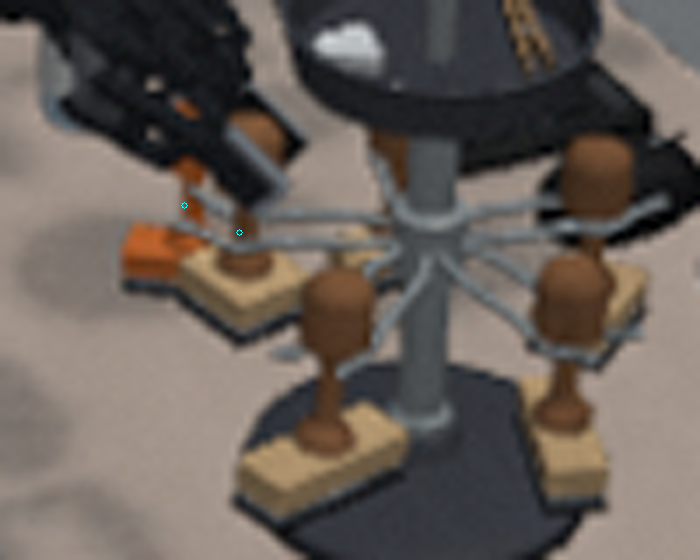

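Neck at (278,190) sits between the two wire tips (245,185)/(312,185). Lowering now.

>>> play_rows(
  rows=[
    [1,[-0.1,-0.5,0.5],[0,0,0]],
    [1,[0,-0.5,0.4],[0,0,0]],
    [1,[0,-0.4,0.3],[0,0,0]],
    [1,[0,-0.1,0.1],[0,0,0]],
    [1,[0,0,0],[0,0,0]],
  ],
)

```text
time: 30.2
ee_pos: [0.6093, -0.0064, 0.1069]
tcp_rot: [134.8, -0.2, 51.2]
wrist_force: [-0.5, -0.2, 1.8]
opening: 0.0289
```

```bash
python3 chk.py 141 -39 45 .08,.115
python3 - <<'E'
from ik import *
c=camera("wrist"); crop(c,"w25.png",0,0,560,420,1)
E
```

```text
neck rad 0.0805 lat -0.0004 z 0.1142 F [-0.5  -0.19  1.84] open 0.0289
.08,.115
shift cm [-0.05  0.08 -0.02] turn [ 0.18 -0.27  0.02]  |s| 0.1 |w| 0.3 q [ 16.7 -17.1 -33.3  43.9 -35.7  45.8]
```

View pics/w25.png

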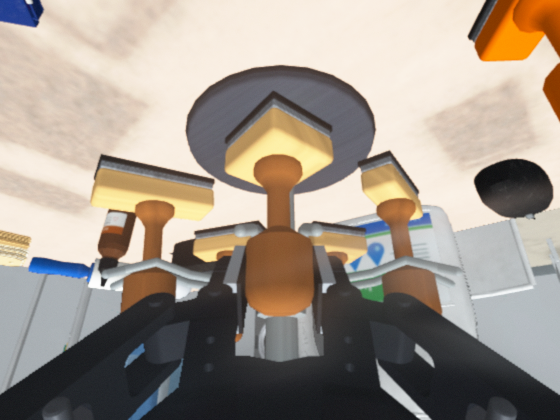

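Touching (upward force). Release and withdraw.

>>> play_rows(
  rows=[
    [0.55,[0,0,0],[0,0,0]],
    [0.45,[0,0,0],[0,0,0]],
    [0.45,[0,0,0],[0,0,0]],
    [0.45,[0,0,0],[0,0,0]],
  ],
)

```text
time: 30.65
ee_pos: [0.6087, -0.006, 0.1056]
tcp_rot: [134.9, -0.1, 51.2]
wrist_force: [0.4, -0.7, -0.8]
opening: 0.0471
```

```bash
python3 chk.py 141 -39 45 .08,.115
python3 - <<'E'
from ik import *
c=camera("wrist"); crop(c,"w26.png",0,0,560,420,1)
E
```

```text
neck rad 0.0812 lat -0.0002 z 0.1129 F [ 0.44 -0.71 -0.85] open 0.0471
.08,.115
shift cm [-0.04  0.22 -0.06] turn [ 0.1  -0.25  0.1 ]  |s| 0.2 |w| 0.3 q [ 16.7 -17.1 -33.4  43.9 -35.7  45.8]
```

View pics/w26.png

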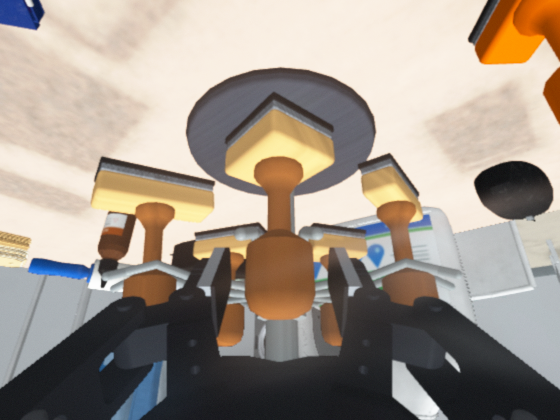

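>>> play_rows(
  rows=[
    [0.45,[0,0,-1],[0,0,0]],
    [0.45,[0,0,-1.5],[0,0,0]],
    [0.45,[0,0,-2],[0,0,0]],
    [0.45,[0,0,-2],[0,0,0]],
    [0.45,[0,0,-2],[0,0,0]],
    [0.45,[0,0,-2],[0,0,0]],
    [0.45,[0,0,-2],[0,0,0]],
    [0.45,[0,0,0],[0,0,0]],
  ],
)

```text
time: 31.5
ee_pos: [0.5344, 0.0517, 0.2002]
tcp_rot: [134.9, -0.2, 51.2]
wrist_force: [0.4, -0.1, 0.9]
opening: 0.0469
```

Run:
```python
from ik import *
p,Rc,o=state(); print(p,o["time"],o["wrist_force"],o["qd"].round(2))
D=[hook(213,.08,.115),hook(141,.08,.115)]
for n,b in (("scene",(230,170,340,260)),("side",(220,150,340,250))):
    c=camera(n); crop(c,n+"_f.png",*b,6,draw=D)
c=camera("wrist"); crop(c,"w27.png",0,0,560,420,1,draw=D)
for t in ("dropper","ink_pad","tape_measure","spray"):
    c=camera("scene") if t in("dropper",) else c
s=camera("scene")
for t in ("dropper","ink_pad","tape_measure","spray","hung_1","stamp_long","stamp_square"):
    print(t,[(np.round(d["point"],3).tolist(),round(d["confidence"],2)) for d in spotter.spot_in(s,t)[:5]])
```

```text
[0.53435762 0.05166596 0.20018456] 31.5 [ 0.37252522 -0.0925514   0.90525113] [-0.56  0.33 -1.62 -1.73  0.41 -1.28]
dropper [([0.622, -0.271, 0.037], 0.67), ([0.639, -0.042, 0.214], 0.36)]
ink_pad [([0.428, -0.053, 0.013], 0.67)]
tape_measure []
spray [([0.63, 0.292, 0.093], 0.74)]
hung_1 [([0.66, -0.117, 0.083], 0.92), ([0.611, 0.135, 0.027], 0.74), ([0.374, 0.094, 0.027], 0.73), ([0.724, -0.046, 0.129], 0.69), ([0.639, -0.042, 0.213], 0.28)]
stamp_long [([0.573, -0.092, 0.075], 0.76)]
stamp_square [([0.572, -0.09, 0.077], 0.71), ([0.576, 0.004, 0.083], 0.67)]
```

View pics/scene_f.png

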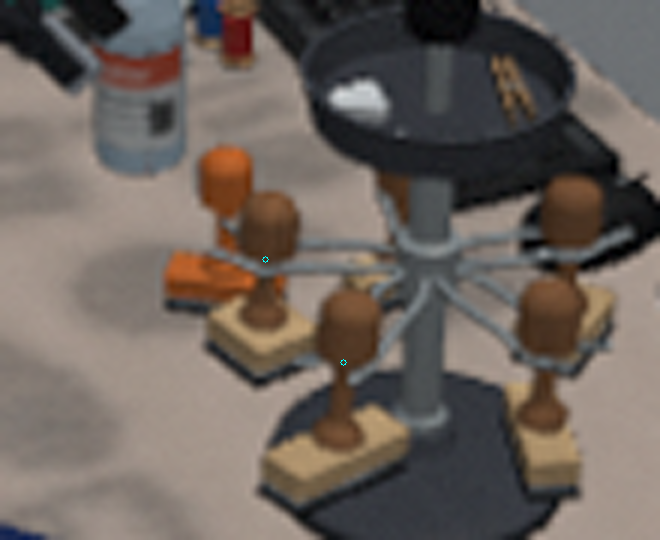

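View pics/side_f.png

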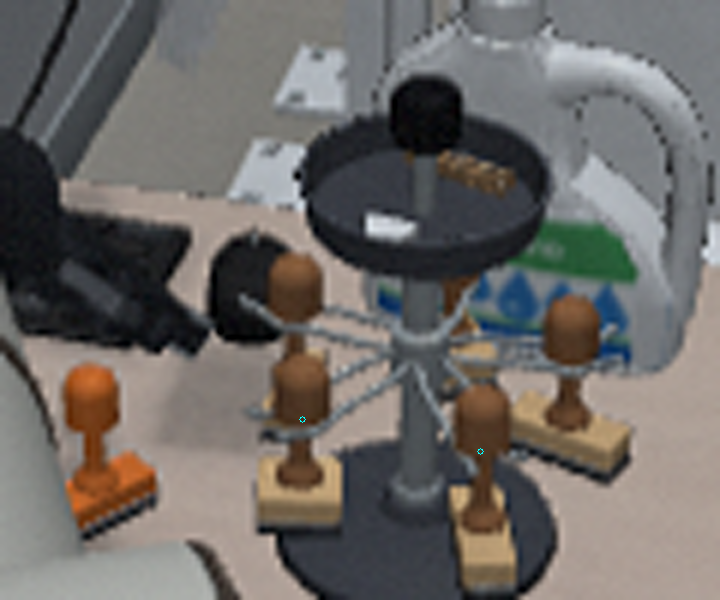

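View pics/w27.png

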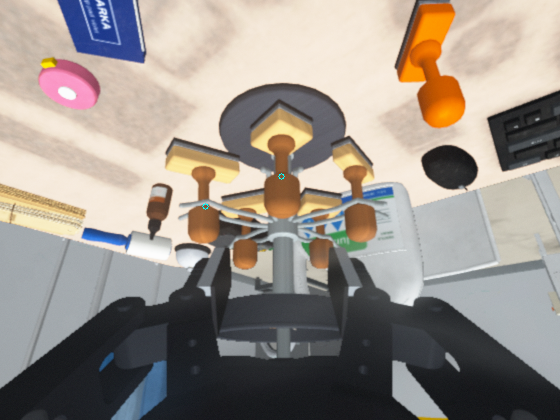

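>>> play_rows(
  rows=[
    [0.45,[0,0,-2],[0,0,0]],
    [0.45,[0,0,-2],[0,0,0]],
    [0.45,[0,0,0],[0,0,0]],
    [0.45,[0,0,0],[0,0,0]],
    [0.45,[0,0,0],[0,0,0]],
  ],
)

```text
time: 32.6
ee_pos: [0.5121, 0.0676, 0.2245]
tcp_rot: [135.0, 0.1, 51.0]
wrist_force: [0.7, 0.3, 0.3]
opening: 0.0472
```

Run:
```python
from ik import *
from workcell import job_done
D=[hook(213,.08,.115),hook(141,.08,.115)]
c=camera("scene"); crop(c,"end.png",230,170,340,260,6,draw=D)
print("tape",[(np.round(d["point"],3).tolist(),round(d["confidence"],2)) for d in spotter.spot_in(camera("side"),"tape_measure")[:2]])
print(state()[2]["wrist_force"],state()[2]["time"])
print(job_done())
```

```text
tape [([0.437, -0.148, 0.017], 0.6)]
[0.0608058  0.39671173 0.32890987] 32.75
the job is handed in; nothing more can be done
None
```

View pics/end.png

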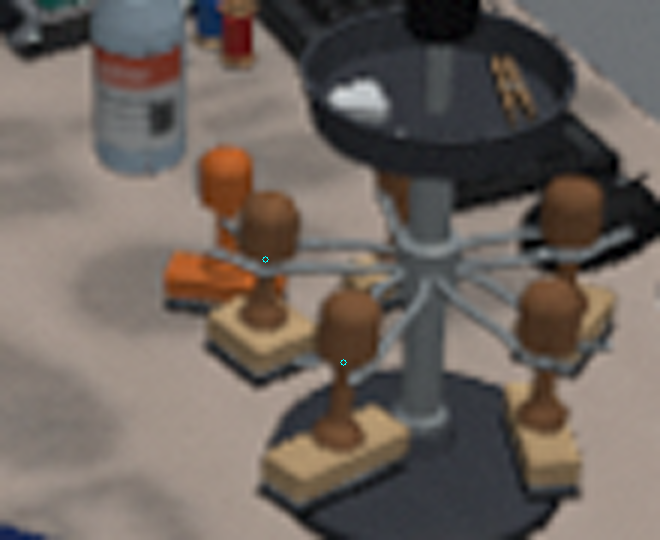

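Both stamps now hang upright on the two formerly empty hooks. I handed the job in at 32.75 s; no verdict is reported.

**What I did:** I turned the carousel about 150° by its knob, which put the empty hooks on the robot's side at about 141° and 213°. I then hung the long stamp on the 213° hook (hook_b) and the square stamp on the 141° hook (hook_a), with the tool tilted 45°.

**Last checks:**
- **Loose stamps:** in the final pictures the computed seat positions fall at the bottom of each knob, so the necks sit at their seats.
- **Stamps already hanging:** all three are still on their hooks.
- **Objects to leave alone:** the spray bottle, dropper, ink pad and tape measure were each found within a few millimetres of where they started.
- **Robot:** the gripper was clear of everything and the wrist force was close to zero.

**What failed or disagreed:**
- My first grip on the turning knob closed on nothing. The fingertips turned out to be about 28 mm behind the reported TCP, not 11 mm ahead as stated. I measured this in the pictures, corrected for it, and every grip after that held.
- The spotter missed the tape measure in one scene picture, but found it in the side view.

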